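# Stack cast ingots on a carrier board and slide it to the issue mark

## Task

Stack all the ingots, each as it lies (do not turn any over), in level courses on the square drawn on the carrier board: each course is one right-way-up ingot with one upside-down ingot nested close beside it, the two parallel so that their sloping sides fit together; the first course points along the board, towards the handle, and every further course lies crosswise to the one below; a third course may have just one ingot if no partner is left. Then slide the loaded board along the bench by its handle, without lifting it, until it lies squarely inside the empty white outline, leaving the stack intact and the carton, tape roll and can alone.

Things in the scene. Friction and masses are not known exactly. Their poses are not given: they have to be found in the camera images.
- upright1: cast aluminium ingot lying right way up, wide face DOWN; 64 mm long, 32 mm high, 44 mm across its wide face and 32 mm across the opposite narrow face, long sides sloping; the two end faces are upright, flat and parallel, 64 mm apart; 0.21 kg. Origin at the centre of its underside, x along its length, z up. It may be absent.
- upright2: cast aluminium ingot lying right way up, wide face DOWN; 64 mm long, 32 mm high, 44 mm across its wide face and 32 mm across the opposite narrow face, long sides sloping; the two end faces are upright, flat and parallel, 64 mm apart; 0.21 kg. Origin at the centre of its underside, x along its length, z up. It may be absent.
- upright3: cast aluminium ingot lying right way up, wide face DOWN; 64 mm long, 32 mm high, 44 mm across its wide face and 32 mm across the opposite narrow face, long sides sloping; the two end faces are upright, flat and parallel, 64 mm apart; 0.21 kg. Origin at the centre of its underside, x along its length, z up. It may be absent.
- inverted1: the same kind of ingot lying upside down, wide face UP, narrow face down; 64 mm long, 32 mm high, 44 mm across its wide face and 32 mm across the opposite narrow face, long sides sloping; the two end faces are upright, flat and parallel, 64 mm apart; 0.21 kg. Origin at the centre of its underside, x along its length, z up. Nested: centre 38 to 41 mm sideways from its right-way-up partner, lowered in after it. May be absent.
- inverted2: the same kind of ingot lying upside down, wide face UP, narrow face down; 64 mm long, 32 mm high, 44 mm across its wide face and 32 mm across the opposite narrow face, long sides sloping; the two end faces are upright, flat and parallel, 64 mm apart; 0.21 kg. Origin at the centre of its underside, x along its length, z up. Nested: centre 38 to 41 mm sideways from its right-way-up partner, lowered in after it. May be absent.
- inverted3: the same kind of ingot lying upside down, wide face UP, narrow face down; 64 mm long, 32 mm high, 44 mm across its wide face and 32 mm across the opposite narrow face, long sides sloping; the two end faces are upright, flat and parallel, 64 mm apart; 0.21 kg. Origin at the centre of its underside, x along its length, z up. Nested: centre 38 to 41 mm sideways from its right-way-up partner, lowered in after it. May be absent.
- tray: loose plywood carrier board, 280 mm along x, 160 mm along y, 12 mm thick, on two 5 mm nylon skids that slide easily (friction about 0.25), 0.5 to 0.9 kg, with a steel loop handle at its -x end (towards the robot) and a square drawn on its top at the +x end. Origin at the centre of its underside (bench level), z up
- stack_spot (a point): centre of the drawn 100 mm stacking square, on the board's top face: 50 mm towards +x from the board's centre, 17 mm above the bench; turns with the board (same axes)
- handle (a point): middle of the handle's level grip bar, fixed to the board: bar 80 mm long along the board's x, 14 mm wide and 14 mm high, its centre 73 mm above the bench, 95 mm towards -x from the board's centre; free beneath between two 12 mm posts at its ends (34 mm to either side)
- start_mark: white painted outline, 300 x 180 mm outside, flat on the bench, where the board stands at the start. Origin at its centre, axes as the board's
- issue_mark: the other white painted outline, 300 x 180 mm outside, empty, flat on the bench to the left (+y): the board's issue position. Origin at its centre; x along its long side
- carton: bystander: cardboard carton 80 x 80 x 70 mm beyond the work
- tape_roll: bystander: roll of packing tape, 84 mm across, 40 mm high
- contact_cleaner: bystander: can, 50 mm across, 120 mm high

How it is judged:
On the way, in this order (a step that is already met when the one before it is completed fails the run):
1. all ingots are stacked on the board's square in level courses, each course one right-way-up and one upside-down ingot nested, courses crosswise (angle between each of upright1, upright2, upright3, inverted1, inverted2, inverted3's own z axis and vertical below 0.06 rad and horizontal distance between each of upright1, upright2, upright3, inverted1, inverted2, inverted3 and stack_spot below 0.036 m and ((z of upright1 in the frame of stack_spot between -0.006 and 0.006 m and angle between the x axis of upright1 and the x axis of stack_spot, either way round below 0.17 rad) or (z of upright1 in the frame of stack_spot between 0.026 and 0.038 m and angle between the x axis of upright1 and the y axis of stack_spot, either way round below 0.17 rad) or (z of upright1 in the frame of stack_spot between 0.058 and 0.07 m and angle between the x axis of upright1 and the x axis of stack_spot, either way round below 0.17 rad)) and ((z of upright2 in the frame of stack_spot between -0.006 and 0.006 m and angle between the x axis of upright2 and the x axis of stack_spot, either way round below 0.17 rad) or (z of upright2 in the frame of stack_spot between 0.026 and 0.038 m and angle between the x axis of upright2 and the y axis of stack_spot, either way round below 0.17 rad) or (z of upright2 in the frame of stack_spot between 0.058 and 0.07 m and angle between the x axis of upright2 and the x axis of stack_spot, either way round below 0.17 rad)) and ((z of upright3 in the frame of stack_spot between -0.006 and 0.006 m and angle between the x axis of upright3 and the x axis of stack_spot, either way round below 0.17 rad) or (z of upright3 in the frame of stack_spot between 0.026 and 0.038 m and angle between the x axis of upright3 and the y axis of stack_spot, either way round below 0.17 rad) or (z of upright3 in the frame of stack_spot between 0.058 and 0.07 m and angle between the x axis of upright3 and the x axis of stack_spot, either way round below 0.17 rad)) and ((z of inverted1 in the frame of stack_spot between -0.006 and 0.006 m and angle between the x axis of inverted1 and the x axis of stack_spot, either way round below 0.17 rad) or (z of inverted1 in the frame of stack_spot between 0.026 and 0.038 m and angle between the x axis of inverted1 and the y axis of stack_spot, either way round below 0.17 rad) or (z of inverted1 in the frame of stack_spot between 0.058 and 0.07 m and angle between the x axis of inverted1 and the x axis of stack_spot, either way round below 0.17 rad)) and ((z of inverted2 in the frame of stack_spot between -0.006 and 0.006 m and angle between the x axis of inverted2 and the x axis of stack_spot, either way round below 0.17 rad) or (z of inverted2 in the frame of stack_spot between 0.026 and 0.038 m and angle between the x axis of inverted2 and the y axis of stack_spot, either way round below 0.17 rad) or (z of inverted2 in the frame of stack_spot between 0.058 and 0.07 m and angle between the x axis of inverted2 and the x axis of stack_spot, either way round below 0.17 rad)) and ((z of inverted3 in the frame of stack_spot between -0.006 and 0.006 m and angle between the x axis of inverted3 and the x axis of stack_spot, either way round below 0.17 rad) or (z of inverted3 in the frame of stack_spot between 0.026 and 0.038 m and angle between the x axis of inverted3 and the y axis of stack_spot, either way round below 0.17 rad) or (z of inverted3 in the frame of stack_spot between 0.058 and 0.07 m and angle between the x axis of inverted3 and the x axis of stack_spot, either way round below 0.17 rad)) and (z of upright1 in the frame of stack_spot between -0.006 and 0.006 m or z of upright2 in the frame of stack_spot between -0.006 and 0.006 m or z of upright3 in the frame of stack_spot between -0.006 and 0.006 m) and (z of upright1 in the frame of stack_spot between 0.026 and 0.038 m or z of upright2 in the frame of stack_spot between 0.026 and 0.038 m or z of upright3 in the frame of stack_spot between 0.026 and 0.038 m) and (z of upright1 in the frame of upright2 above 0.022 m or z of upright1 in the frame of upright2 below -0.022 m) and (z of upright1 in the frame of upright3 above 0.022 m or z of upright1 in the frame of upright3 below -0.022 m) and (z of upright2 in the frame of upright3 above 0.022 m or z of upright2 in the frame of upright3 below -0.022 m) and (z of inverted1 in the frame of stack_spot between -0.006 and 0.006 m or z of inverted2 in the frame of stack_spot between -0.006 and 0.006 m or z of inverted3 in the frame of stack_spot between -0.006 and 0.006 m) and (z of inverted1 in the frame of stack_spot between 0.026 and 0.038 m or z of inverted2 in the frame of stack_spot between 0.026 and 0.038 m or z of inverted3 in the frame of stack_spot between 0.026 and 0.038 m) and (z of inverted1 in the frame of inverted2 above 0.022 m or z of inverted1 in the frame of inverted2 below -0.022 m) and (z of inverted1 in the frame of inverted3 above 0.022 m or z of inverted1 in the frame of inverted3 below -0.022 m) and (z of inverted2 in the frame of inverted3 above 0.022 m or z of inverted2 in the frame of inverted3 below -0.022 m) and (z of upright1 in the frame of inverted1 above 0.022 m or z of upright1 in the frame of inverted1 below -0.022 m or horizontal distance between upright1 and inverted1 below 0.046 m) and (z of upright1 in the frame of inverted2 above 0.022 m or z of upright1 in the frame of inverted2 below -0.022 m or horizontal distance between upright1 and inverted2 below 0.046 m) and (z of upright1 in the frame of inverted3 above 0.022 m or z of upright1 in the frame of inverted3 below -0.022 m or horizontal distance between upright1 and inverted3 below 0.046 m) and (z of upright2 in the frame of inverted1 above 0.022 m or z of upright2 in the frame of inverted1 below -0.022 m or horizontal distance between upright2 and inverted1 below 0.046 m) and (z of upright2 in the frame of inverted2 above 0.022 m or z of upright2 in the frame of inverted2 below -0.022 m or horizontal distance between upright2 and inverted2 below 0.046 m) and (z of upright2 in the frame of inverted3 above 0.022 m or z of upright2 in the frame of inverted3 below -0.022 m or horizontal distance between upright2 and inverted3 below 0.046 m) and (z of upright3 in the frame of inverted1 above 0.022 m or z of upright3 in the frame of inverted1 below -0.022 m or horizontal distance between upright3 and inverted1 below 0.046 m) and (z of upright3 in the frame of inverted2 above 0.022 m or z of upright3 in the frame of inverted2 below -0.022 m or horizontal distance between upright3 and inverted2 below 0.046 m) and (z of upright3 in the frame of inverted3 above 0.022 m or z of upright3 in the frame of inverted3 below -0.022 m or horizontal distance between upright3 and inverted3 below 0.046 m)), for 0.3 s.
2. the loaded board lies in the issue outline (horizontal distance between tray and issue_mark below 0.014 m and angle between the x axis of tray and the x axis of issue_mark, either way round below 0.09 rad and angle between tray's own z axis and vertical below 0.03 rad and height (world z) of tray below 0.004 m), for 0.2 s.
At the end, for the whole second after the job is handed in: Board flat within 14 mm and 5 degrees of the issue outline. Ingots level, within 36 mm of the square's centre; courses 1 and 2 hold one of each kind, course 3 the rest; course 2 across the board, 1 and 3 along it (10 deg); centres in a course under 46 mm apart. All at rest (all of step 1 and all of step 2 and linear speed of each of upright1, upright2, upright3, inverted1, inverted2, inverted3, tray below 0.02 m/s); the robot touches nothing.
It fails at once if the board is lifted or tipped (height (world z) of tray above 0.012 m or angle between tray's own z axis and vertical above 0.12 rad).
It fails at once if the carton is pushed away or knocked over (distance of carton from where it was at the start of the episode above 0.03 m or angle between carton's own z axis and vertical above 0.5 rad).
It fails at once if the tape roll is pushed away or knocked over (distance of tape_roll from where it was at the start of the episode above 0.03 m or angle between tape_roll's own z axis and vertical above 0.5 rad).
It fails at once if the contact cleaner is pushed away or knocked over (distance of contact_cleaner from where it was at the start of the episode above 0.03 m or angle between contact_cleaner's own z axis and vertical above 0.5 rad).
Of upright1, upright2, upright3 only 2 to 3 are there at a start; the rules pass over those that are not, and their reading is None.
Of inverted1, inverted2, inverted3 only 2 to 3 are there at a start; the rules pass over those that are not, and their reading is None.
At some moment in a run one of tray may be knocked a few centimetres aside while the robot is not near it.
Once in a run the grip may slacken for a moment while it holds something.
It also fails if it takes over 210 s, if anything falls off the work surface, if the arm or the gripper's body presses on something with over 40 N, if the wrist force passes 120 N, or if a joint passes its speed limit or range.

## Robot

A 6-joint arm with a two-finger parallel gripper is mounted at the origin on the work surface. World frame = base frame: x ahead of the robot, y to its left, z up, the work surface at z = 0. Lengths are in m, angles in rad, forces in N, time in s.
With the tool pointing down it reaches from about 0.375 to 0.925 m from the base axis. Payload 5.7 kg.
Tool frame: the origin (TCP) lies at the very end of the fingers, on their centre line; the grasp point (between the pads) lies 19 mm behind it; z points along the fingers, y is the direction in which the jaws open and shut (so a half turn about z gives the same grasp; the last joint's range is limited). The gripper opens to 85 mm and grips with 20 to 120 N. Pads are 22 mm wide; open, the fingers measure 114 mm over their backs; the gripper's body (76 mm by 85 mm) begins 54 mm behind the grasp point. The pads swing forward as they close: fully open they stand 13 mm farther back than shut.
Start: joints at [1.007, 0.359, 1.51, -0, 1.272, -0.115], TCP at [0.26, 0.541, 0.231] pointing down, gripper open.
Joint ranges: [-2.97, 2.97], [-1.01, 2.36], [0.21, 2.38], [-0.96, 4.11], [0.2, 2.71], [-2.98, 2.98]. Speed limits (rad/s): [2.39, 2.39, 3.14, 3.14, 3.14, 3.14].

## Interface

Orientations are given as a unit quaternion [x, y, z, w].
In Python, from workcell import get_state, read_camera, camera_info, job_done gives the robot as it stands. The module is installed in compiled form; this text tells all that it offers.
- The arm moves only by the tool drive_tool, never from a script. Its argument "targets" is a list of rows, each a list of 7 numbers: the shift along the tool's x, y, z in m, then the turn, a rotation vector about the tool's x, y, z in degrees, then the opening, from 0 (shut) to 1 (fully open). In form: [[x, y, z, ax, ay, az, claw], ...]. A call has 1 to 12 rows; each row shifts and turns the pose as measured when the row begins, along the tool's axes as they then stand; what a row does not reach is not made up. A row lasts 1/8 s, in which the tool goes at most 62.5 mm and 10.7 degrees, less where a joint would pass 70% of its speed; a pose out of reach is approached as far as the arm can. A call with a gripper value outside its range is refused whole. The fingers move at their own pace and stop on an object; "force" is the grip in N (left out, the last holds). Time passes only in rows, so rows that do not move let the fingers close. It gives the time, the measured TCP pose, the force and the opening at its end, in the units of the state.
- get_state(): the state, without advancing time (a new reading comes with each control period).
- read_camera(name): name is "side" or "top"; returns the picture (420x560x3 uint8, red, green, blue); there is no depth.
- camera_info(name): a dict with "fx", "fy", "cx", "cy" (pixels), "R" (3x3) and "t" (3): a world point X has camera coordinates R X + t. Camera axes: x right, y down, z forward; pixel columns grow to the right and rows downward; lengths in m; the calibration is good to about 2 mm. A picture is of the moment at which its call begins. camera_info takes no time and is no camera call.
- job_done(): hands the job in, once; it reports no verdict.
The state is a dict: "time": time; "q": joint angles; "joint_velocities": joint speeds; "joint_efforts": joint torques, N m; "tool_pos": TCP position; "tool_rot": TCP orientation; "contact_force": force on the tool from outside, world axes, zero at the start; "wrist_torque": the same for the moment, N m; "grip_width": finger opening in m.
Only numpy, scipy, OpenCV 4.12 (cv2) and the standard library are available. Lean on these libraries where they do the work, as an engineer would, in place of code of your own. Each camera call takes 0.05 s, during which the arm holds its last target. There are 200 camera calls.

## Working session

There is one attempt and no reset: what is moved stays moved. The work goes in short steps, Python scripts to look and compute and a tool call to move; the robot and the scene stay as the last step left them, time stands still between calls to the robot, and variables do not carry over. Pictures are saved under pics/ and viewed, about 12 in all and at most 16, crops included, and the job is handed in when it is done.

Besides the shell and the picture viewer there is one more tool, called as name([rows], argument=value, ...), one row to a line, values as JSON. drive_tool: Moves the arm, as the interface text tells. Its arguments: {"type":"object","properties":{"targets":{"type":"array","items":{"type":"array","items":{"type":"number"}}},"force":{"type":"number"}},"required":["targets"]}

```bash
mkdir -p pics; ls
python3 - <<'E'
from workcell import *
import cv2,numpy as np
print(get_state())
for n in("top","side"):
    i=camera_info(n);print(n,{k:np.round(v,3).tolist() for k,v in i.items()}, 'pos',-np.array(i['R']).T@np.array(i['t']))
    im=read_camera(n);cv2.imwrite(f"pics/{n}0.png",im[:,:,::-1])
E
```

```text
pics
{'time': 0.0, 'q': array([ 1.00692043e+00,  3.59480861e-01,  1.51143410e+00, -2.33247891e-05,
        1.27245876e+00, -1.15114894e-01]), 'joint_velocities': array([-4.01393506e-04, -8.28829194e-05, -3.14809471e-04, -1.35766317e-03,
       -1.13789597e-03,  2.61614395e-03]), 'joint_efforts': array([ 1.64430840e-03, -5.27602315e+01, -2.78616732e+01,  2.43990326e-05,
        1.29740607e-02,  3.09433904e-05]), 'tool_pos': array([0.25997457, 0.54001479, 0.2304673 ]), 'tool_rot': array([ 2.22498993e-01,  9.74932513e-01, -8.43419701e-04, -2.86051138e-04]), 'contact_force': array([0.0782762 , 0.66797528, 0.09092138]), 'wrist_torque': array([ 0.04329766, -0.03517992, -0.00729727]), 'grip_width': 0.08527212281061683}
top {'fx': 379.851, 'fy': 379.851, 'cx': 282.767, 'cy': 210.337, 'R': [[0.006, -1.0, -0.004], [-0.992, -0.006, -0.125], [0.125, 0.004, -0.992]], 't': [-0.055, 0.615, 0.978]} pos [ 0.48767069 -0.05643007  1.04738075]
side {'fx': 462.934, 'fy': 462.934, 'cx': 286.831, 'cy': 202.792, 'R': [[0.977, -0.211, 0.016], [-0.139, -0.695, -0.706], [0.16, 0.687, -0.708]], 't': [-0.583, 0.106, 1.0]} pos [ 0.42384483 -0.73634138  0.79246939]
```

View pics/top0.png

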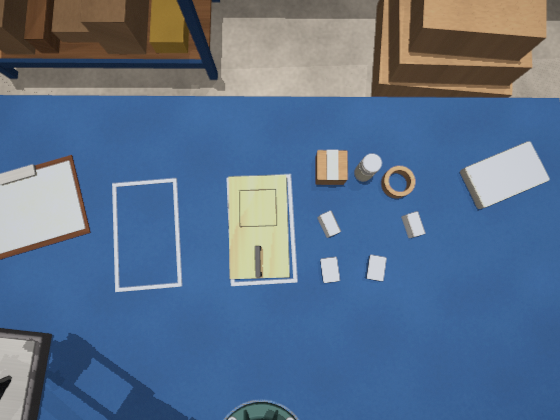

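View pics/side0.png

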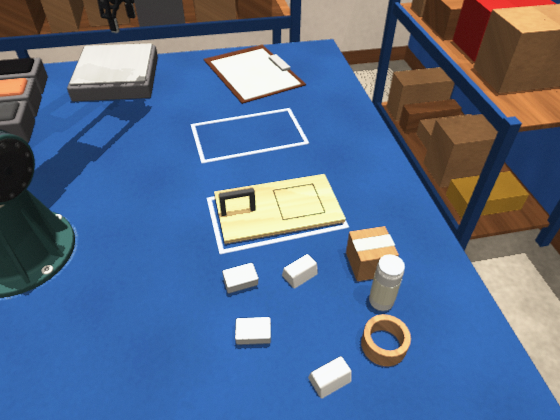

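Run:
```python
import cv2,numpy as np
a=cv2.imread("pics/top0.png")[195:300,220:440];b=cv2.imread("pics/side0.png")[245:400,210:365]
A=cv2.resize(a,None,fx=3.5,fy=3.5,interpolation=cv2.INTER_CUBIC)
B=cv2.resize(b,(230,230),interpolation=cv2.INTER_CUBIC)
c=np.zeros((600,770,3),np.uint8);c[:A.shape[0],:A.shape[1]]=A;c[368:598,:230]=B
for k,(x,y) in enumerate([(222,258),(282,252),(232,312),(312,358)]):
    p=cv2.imread("pics/side0.png")[y:y+40,x:x+44];p=cv2.resize(p,(130,118),interpolation=cv2.INTER_CUBIC);c[370:488,235+k*133:365+k*133]=p
cv2.imwrite("pics/crop0.png",c)
```

```text
(no output)
```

View pics/crop0.png

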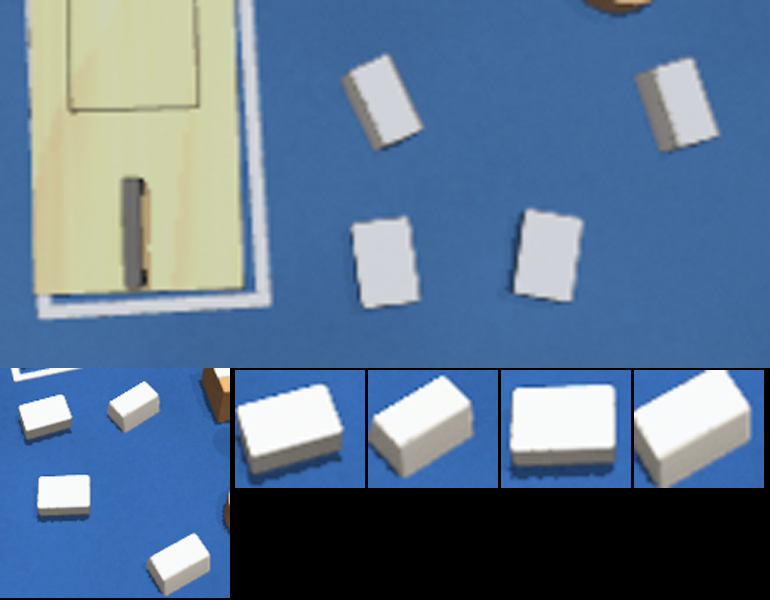

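```bash
cat > lib.py <<'E'
import cv2,numpy as np
from workcell import *
from scipy.spatial.transform import Rotation as Rot
def unproj(cam,px,z):
    i=camera_info(cam);R=np.array(i['R']);C=-R.T@np.array(i['t'])
    px=np.asarray(px,float).reshape(-1,2)
    d=np.c_[(px[:,0]-i['cx'])/i['fx'],(px[:,1]-i['cy'])/i['fy'],np.ones(len(px))]@R
    return (C+d*((z-C[2])/d[:,2])[:,None])[:,:2]
def proj(cam,X):
    i=camera_info(cam);c=np.atleast_2d(X)@np.array(i['R']).T+np.array(i['t'])
    return np.c_[c[:,0]/c[:,2]*i['fx']+i['cx'],c[:,1]/c[:,2]*i['fy']+i['cy']]
def rect(cam,cnt,z):
    "centre mm, long side, short side mm, yaw of long side deg in (-90,90]"
    w=(unproj(cam,cnt,z)*1000).astype(np.float32)
    (c,(a,b),_)=r=cv2.minAreaRect(w);p=cv2.boxPoints(r)
    e=max(p[1]-p[0],p[2]-p[1],key=np.linalg.norm);y=np.degrees(np.arctan2(e[1],e[0]))
    return np.round([*c,max(a,b),min(a,b),(y+90)%180-90],1)
def masks(im):
    h=cv2.cvtColor(im,cv2.COLOR_RGB2HSV);H,S,V=cv2.split(h)
    return ((S<60)&(V>120)).astype(np.uint8),((H>18)&(H<40)&(S>40)&(V>120)).astype(np.uint8),V
def cnts(m,amin):
    return [c for c in cv2.findContours(m,cv2.RETR_EXTERNAL,cv2.CHAIN_APPROX_NONE)[0] if cv2.contourArea(c)>amin]
def go(x,y,z,yaw,s=None):
    """remaining turn about tool z (deg) for jaw line (tool y) at yaw mod 180, and shift in tool axes after that turn"""
    s=s or get_state();R=Rot.from_quat(s['tool_rot']);ty=R.as_matrix()[:,1]
    cur=np.degrees(np.arctan2(ty[1],ty[0]));d=(yaw-cur+90)%180-90   # world yaw change; tool z is down
    R2=Rot.from_rotvec([0,0,np.radians(d)])*R
    sh=R2.as_matrix().T@(np.array([x,y,z])-s['tool_pos'])
    print('t',round(s['time'],2),'q6',round(s['q'][5],2),'tcp',np.round(s['tool_pos']*1000,1),'w',round(s['grip_width']*1000,1),'tilt',np.round(R.as_matrix()[:2,2],3),'jaw yaw',round(cur,1),
      '| turn about tool z',round(-d,1),'shift after turn mm',np.round(sh*1000,1))
E
python3 - <<'E'
from lib import *
for cam in("top","side"):
    im=cv2.imread(f"pics/{cam}0.png")[:,:,::-1].copy();w,y,V=masks(im);print(cam)
    for c in cnts(y,800):
        r=rect(cam,c,.017)
        if 200<r[2]<350: print(' board',r)
    for c in cnts(w,60):
        r=rect(cam,c,0.)
        if 220<r[2]<330:print(' mark',r)
        r=rect(cam,c,.032)
        if 45<r[2]<95 and cv2.contourArea(c)>100:
            x,yy,ww,hh=cv2.boundingRect(c);roi=np.zeros_like(w);cv2.drawContours(roi,[c],-1,1,-1)
            v=V[roi>0];t=cv2.threshold(v,0,255,cv2.THRESH_OTSU)[0]
            cs=cnts(((V>t)&(roi>0)).astype(np.uint8),40)
            print(' ingot sil',r,'t',t,'p95',np.percentile(v,[5,50,95]),'top',[rect(cam,k,.032) for k in cs],cv2.boundingRect(c))
E
```

```text
top
 board [575.4  15.3 278.  158.    2.2]
 mark [176.8 648.4 220.1  88.    5.7]
 ingot sil [ 459.4 -176.9   64.1   45.     7.5] t 181.0 p95 [165. 217. 217.] top [array([ 458.8, -176.3,   61.8,   42. ,    7.6])] (320, 257, 20, 26)
 ingot sil [ 464.9 -299.8   63.9   45.    -9.4] t 188.0 p95 [169. 216. 217.] top [array([ 464.8, -299.3,   61.8,   41.6,   -9.4])] (367, 255, 20, 26)
 ingot sil [ 580.  -400.7   63.8   47.2   16.3] t 173.0 p95 [124. 211. 216.] top [array([ 581.4, -407. ,   61.7,   30.9,   16.3])] (402, 211, 23, 27)
 ingot sil [ 580.5 -174.9   64.5   42.3   26. ] t 174.0 p95 [125.  216.5 217. ] top [array([ 582. , -178.2,   62.1,   30.3,   26. ])] (318, 211, 23, 27)
 mark [552.7 325.4 301.2 181.6   5.2]
 mark [568.9   7.6 303.6 184.6   2.8]
 mark [637.8 642.2 240.1 222.1 -72.9]
 ingot sil [ 747.7 -292.6   54.7   50.4  -89.7] t 170.0 p95 [132. 216. 217.] top [array([ 749.1, -295.2,   49.5,   47.6,  -89.7])] (361, 154, 21, 19)
 ingot sil [ 7.431e+02 -1.891e+02  8.120e+01  5.490e+01  3.000e-01] t 166.0 p95 [198. 211. 212.] top [array([ 7.431e+02, -1.863e+02,  8.120e+01,  3.310e
[... 643 characters left out ...]
 [124.  227.5 251. ] top [array([ 583.6, -180.3,   61.7,   32. ,   25. ])] (282, 254, 36, 34)
 ingot sil [ 6.244e+02 -1.960e+01  9.320e+01  4.730e+01 -6.000e-01] t 249.0 p95 [249. 249. 250.] top [] (279, 199, 44, 18)
 ingot sil [623.5  25.7  92.2  31.9   2. ] t 249.0 p95 [249. 249. 250.] top [array([648.9,  26.3,  44.6,  17.1, -11.3])] (277, 188, 40, 14)
 mark [573.4  12.4 307.6 188.6   3.8]
 mark [555.  326.3 301.6 182.9   5.3]
 mark [995.4 534.6 224.2  83.8  88.2]
 ingot sil [-167.3  863.5   65.2   51.5  -78.7] t 159.0 p95 [128.8 176.  179. ] top [array([-167.6,  864.5,   55.3,   51.3,  -78.7])] (0, 51, 18, 9)
 mark [637.6 664.7 275.5 228.  -72.8]
 mark [1230.3  844.5  232.5   56.8   64. ]
```

Run:
```python
from lib import *
go(.583,-.1792,.10,25.5)
```

```text
t 0.1 q6 -0.12 tcp [260.  540.1 230.5] w 85.4 tilt [-0.001 -0.001] jaw yaw 64.3 | turn about tool z 38.8 shift after turn mm [-788.3  -17.9  130.4]
```

drive_tool([
  [0, 0, 0.01, 0, 0, 9.7, 1],
  [0, 0, 0.01, 0, 0, 9.7, 1],
  [0, 0, 0.01, 0, 0, 9.7, 1],
  [0, 0, 0.01, 0, 0, 9.7, 1],
  [-0.06, -0.001, 0, 0, 0, 0, 1],
  [-0.06, -0.001, 0, 0, 0, 0, 1],
  [-0.06, -0.001, 0, 0, 0, 0, 1],
  [-0.06, -0.001, 0, 0, 0, 0, 1],
  [-0.06, -0.001, 0, 0, 0, 0, 1],
  [-0.06, -0.001, 0, 0, 0, 0, 1],
  [-0.06, -0.001, 0, 0, 0, 0, 1],
  [-0.06, -0.001, 0, 0, 0, 0, 1],
])

```text
time: 1.6
tool_pos: [0.4528, 0.0891, 0.1868]
tool_rot: [0.54, 0.842, -0.002, -0.0]
contact_force: [1.5, 0.7, -0.3]
grip_width: 0.085
```

Run:
```python
from lib import *
go(.583,-.1792,.10,25.5)
```

```text
t 1.6 q6 -0.38 tcp [452.8  89.1 186.8] w 85.0 tilt [-0.002 -0.004] jaw yaw 24.6 | turn about tool z -0.9 shift after turn mm [-298.     2.4   87.4]
```

drive_tool([
  [-0.06, 0, 0, 0, 0, -0.9, 1],
  [-0.06, 0, 0.01, 0, 0, 0, 1],
  [-0.06, 0, 0.02, 0, 0, 0, 1],
  [-0.06, 0.001, 0.02, 0, 0, 0, 1],
  [-0.055, 0.001, 0.02, 0, 0, 0, 1],
  [0, 0, 0.02, 0, 0, 0, 1],
  [0, 0, 0, 0, 0, 0, 1],
])

```text
time: 2.48
tool_pos: [0.5825, -0.1864, 0.0955]
tool_rot: [0.536, 0.844, -0.001, 0.001]
contact_force: [-0.7, -0.5, -0.4]
grip_width: 0.0854
```

Run:
```python
from lib import *
go(.583,-.1792,.005,25.5)
```

```text
t 2.48 q6 -0.86 tcp [ 582.5 -186.4   95.5] w 85.4 tilt [-0.    -0.003] jaw yaw 25.2 | turn about tool z -0.3 shift after turn mm [ 6.6  3.7 90.4]
```

drive_tool([
  [0.0065, 0.0037, 0.01, 0, 0, 0, 1],
  [0, 0, 0.025, 0, 0, 0, 1],
  [0, 0, 0.025, 0, 0, 0, 1],
  [0, 0, 0.02, 0, 0, 0, 1],
  [0, 0, 0.01, 0, 0, 0, 1],
  [0, 0, 0, 0, 0, 0, 1],
  [0, 0, 0, 0, 0, 0, 0],
  [0, 0, 0, 0, 0, 0, 0],
  [0, 0, 0, 0, 0, 0, 0],
  [0, 0, 0, 0, 0, 0, 0],
], force=60)

```text
time: 3.72
tool_pos: [0.5856, -0.1732, 0.0088]
tool_rot: [0.534, 0.846, -0.0, 0.004]
contact_force: [-0.3, 0.3, -1.8]
grip_width: 0.0626
```

Run:
```python
from lib import *
s=get_state();print(s['contact_force'])
# square centre for board pose b; place upright at board y +20
def spot(b,yaw,dx,dy):
    a=np.radians(yaw);return np.array(b)+np.array([[np.cos(a),-np.sin(a)],[np.sin(a),np.cos(a)]])@np.array([50+dx,dy])
p=spot([576,14],2.2,0,20.2)/1000;print(p)
go(p[0],p[1],.10,2.2)
```

```text
[-0.27260969  0.3484246  -1.82332119]
[0.62518771 0.0361045 ]
t 3.73 q6 -0.84 tcp [ 585.6 -173.2    8.8] w 62.6 tilt [ 0.007 -0.005] jaw yaw 25.5 | turn about tool z 23.3 shift after turn mm [206.9  47.9 -92.6]
```

drive_tool([
  [0, 0, -0.02, 0, 0, 0, 0],
  [0, 0, -0.03, 0, 0, 0, 0],
  [0, 0, -0.04, 0, 0, 0, 0],
  [0.02, 0, -0.01, 0, 0, 8, 0],
  [0, 0, 0, 0, 0, 8, 0],
  [0, 0, 0, 0, 0, 7.3, 0],
  [0.04, 0.005, 0, 0, 0, 0, 0],
  [0.04, 0.01, 0, 0, 0, 0, 0],
  [0.04, 0.015, 0, 0, 0, 0, 0],
  [0.03, 0.015, 0, 0, 0, 0, 0],
  [0, 0, 0, 0, 0, 0, 0],
  [0, 0, 0, 0, 0, 0, 0],
])

```text
time: 5.22
tool_pos: [0.6175, 0.0001, 0.1104]
tool_rot: [0.7, 0.715, 0.0, 0.004]
contact_force: [0.8, 0.7, -2.4]
grip_width: 0.0629
```

Run:
```python
from lib import *
go(.6252,.0361,.10,2.2)
o=[]
for n in("top","side"):
    im=read_camera(n);cv2.imwrite(f"pics/{n}1.png",im[:,:,::-1])
    w,y,V=masks(im)
    for c in cnts(y,800):
        r=rect(n,c,.017)
        if 200<r[2]<350: print(n,'board',r)
a=cv2.imread('pics/top1.png')[150:310,200:420];b=cv2.imread('pics/side1.png')[120:300,190:430]
c=np.zeros((600,560,3),np.uint8);c[:290,:400]=cv2.resize(a,(400,290));c[300:600,:400]=cv2.resize(b,(400,300));cv2.imwrite('pics/v1.png',c)
```

```text
t 5.22 q6 -0.13 tcp [6.175e+02 1.000e-01 1.104e+02] w 62.9 tilt [ 0.006 -0.005] jaw yaw 1.2 | turn about tool z -1.0 shift after turn mm [35.7  9.  10.3]
top board [544.4  48.7 204.4  89.7   1.4]
side board [1008.5 -364.1  304.2  125.2   89.9]
side board [576.7  11.  279.6 167.8   2.1]
```

View pics/v1.png

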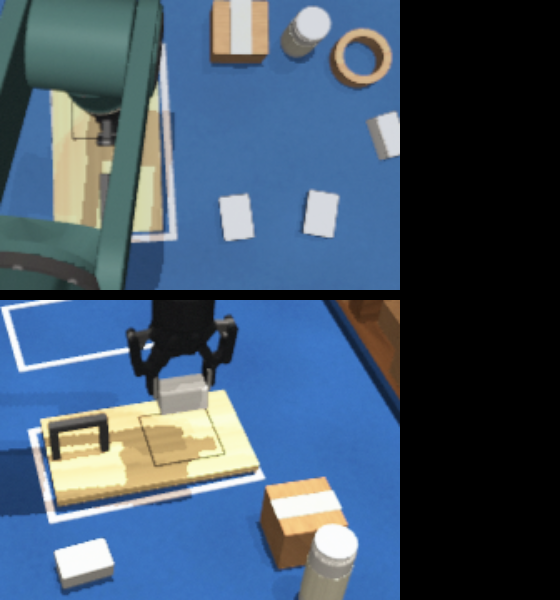

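drive_tool([
  [0.02, 0.005, 0, 0, 0, -1, 0],
  [0.018, 0.004, 0, 0, 0, 0, 0],
  [0, 0, 0.015, 0, 0, 0, 0],
  [0, 0, 0.015, 0, 0, 0, 0],
  [0, 0, 0, 0, 0, 0, 0],
  [0, 0, 0, 0, 0, 0, 0],
])

```text
time: 6.08
tool_pos: [0.6248, 0.0383, 0.0771]
tool_rot: [0.694, 0.72, -0.0, 0.003]
contact_force: [-0.0, 0.7, -1.5]
grip_width: 0.0625
```

Run:
```python
from lib import *
go(.6252,.0403,.027,2.2)
```

```text
t 6.08 q6 -0.08 tcp [624.8  38.3  77.1] w 62.5 tilt [ 0.004 -0.005] jaw yaw 2.1 | turn about tool z -0.1 shift after turn mm [ 2.3  0.3 50.1]
```

drive_tool([
  [0.002, 0, 0.015, 0, 0, 0, 0],
  [0, 0, 0.015, 0, 0, 0, 0],
  [0, 0, 0.01, 0, 0, 0, 0],
  [0, 0, 0.006, 0, 0, 0, 0],
  [0, 0, 0.003, 0, 0, 0, 0],
  [0, 0, 0, 0, 0, 0, 0],
])

```text
time: 6.82
tool_pos: [0.6252, 0.0395, 0.0248]
tool_rot: [0.694, 0.72, -0.0, 0.003]
contact_force: [-1.0, 0.6, 1.2]
grip_width: 0.0624
```

Run:
```python
from lib import *
print(get_state()['contact_force'])
go(.6252,.0403,.027,2.2)
```

```text
[-0.95102104  0.55967225  1.18542712]
t 6.83 q6 -0.08 tcp [625.2  39.5  24.8] w 62.4 tilt [ 0.004 -0.005] jaw yaw 2.0 | turn about tool z -0.2 shift after turn mm [ 0.8  0.1 -2.2]
```

drive_tool([
  [0, 0, 0, 0, 0, 0, 0.5],
  [0, 0, 0, 0, 0, 0, 1],
  [0, 0, 0, 0, 0, 0, 1],
  [0, 0, -0.02, 0, 0, 0, 1],
  [0, 0, -0.04, 0, 0, 0, 1],
  [0, 0, -0.04, 0, 0, -5.5, 1],
  [-0.04, -0.04, -0.01, 0, 0, 0, 1],
  [-0.04, -0.04, 0, 0, 0, 0, 1],
  [-0.04, -0.04, 0, 0, 0, 0, 1],
  [-0.04, -0.04, 0, 0, 0, 0, 1],
  [-0.035, -0.033, 0, 0, 0, 0, 1],
  [0, 0, 0, 0, 0, 0, 1],
])

```text
time: 8.32
tool_pos: [0.4607, -0.1859, 0.1424]
tool_rot: [0.657, 0.754, 0.002, 0.01]
contact_force: [0.2, 0.1, -0.1]
grip_width: 0.0855
```

```bash
cat >> lib.py <<'E'
def ingots(cam,im,boxes,z):
    """top-face rects (at height z) of bright blobs whose contour centre lies in world box (x0,x1,y0,y1) mm"""
    w,_,V=masks(im);out=[]
    for c in cnts(w,60):
        r=rect(cam,c,z)
        if boxes[0]<r[0]<boxes[1] and boxes[2]<r[1]<boxes[3] and r[2]<110:
            roi=np.zeros_like(w);cv2.drawContours(roi,[c],-1,1,-1);v=V[roi>0]
            t=cv2.threshold(v,0,255,cv2.THRESH_OTSU)[0]
            out+=[rect(cam,k,z) for k in cnts(((V>t)&(roi>0)).astype(np.uint8),60)]
    return out
def boardpose(cam,im):
    for c in cnts(masks(im)[1],800):
        r=rect(cam,c,.017)
        if 220<r[2]<330 and r[0]<800: return r
E
python3 - <<'E'
from lib import *
go(.460,-.177,.03,7.5)
for n in("top","side"):
    im=read_camera(n);cv2.imwrite(f"pics/{n}2.png",im[:,:,::-1])
    print(n,boardpose(n,im),ingots(n,im,(560,700,-60,110),.049))
    print(ingots(n,im,(400,620,-450,-120),.032))
E
```

```text
t 8.32 q6 -0.66 tcp [ 460.7 -185.9  142.4] w 85.5 tilt [ 0.018 -0.009] jaw yaw 7.9 | turn about tool z 0.4 shift after turn mm [ 10.2  -1.4 112.3]
top [575.1  15.2 277.7 158.1   1.9] []
[array([ 581.6, -407. ,   62.1,   30.9,   16.3])]
side [576.7  10.7 279.5 168.    2.1] []
[array([ 583.8, -409.4,   63.3,   32. ,   16.9]), array([ 466.8, -300.6,   64.2,   43.9,   -9. ]), array([ 461.2, -177. ,   63.1,   42.9,    7.3])]
```

```bash
cat >> lib.py <<'E'
def go(x,y,z,yaw,s=None):
    s=s or get_state();R=Rot.from_quat(s['tool_rot']);M=R.as_matrix();ty=M[:,1]
    cur=np.degrees(np.arctan2(ty[1],ty[0]));d=np.radians(cur+(yaw-cur+90)%180-90)
    Y=np.array([np.cos(d),np.sin(d),0]);Z=np.array([0,0,-1.]);G=np.c_[np.cross(Y,Z),Y,Z]
    rv=Rot.from_matrix(M.T@G).as_rotvec(degrees=True)
    sh=G.T@(np.array([x,y,z])-s['tool_pos'])
    print('t',round(s['time'],2),'q6',round(s['q'][5],2),'tcp',np.round(s['tool_pos']*1000,1),'w',round(s['grip_width']*1000,1),'tilt',np.round(M[:2,2],3),'yaw',round(cur,1),'F',np.round(s['contact_force'],1),
      '\n | turn',np.round(rv,1),'then shift mm',np.round(sh*1000,1))
E
python3 - <<'E'
from lib import *
go(.460,-.177,.03,7.5)
t=cv2.imread('pics/top2.png');s=cv2.imread('pics/side2.png')
print(proj('top',[.625,.036,.049]),t[204:212,256:264].tolist()[3],proj('side',[.625,.036,.049]))
a=t[160:300,220:300];b=s[160:250,200:360]
c=np.zeros((600,640,3),np.uint8);c[:240,:]=0
A=cv2.resize(a,(137*2,240*2)[:2]);c[:480,:274]=A;c[:200,280:636]=cv2.resize(b,(356,200));cv2.imwrite('pics/v2.png',c)
E
```

```text
t 8.43 q6 -0.66 tcp [ 462.5 -184.   142.5] w 85.6 tilt [ 0.019 -0.009] yaw 8.0 F [0.1 0.3 0.4] 
 | turn [1.  0.6 0.5] then shift mm [  7.3  -1.5 112.5]
[[249.65081549 205.91766239]] [[157, 161, 164], [120, 124, 126], [116, 119, 121], [148, 180, 178], [173, 211, 208], [175, 216, 213], [172, 216, 213], [171, 216, 213]] [[295.90991718 185.84303789]]
```

View pics/v2.png

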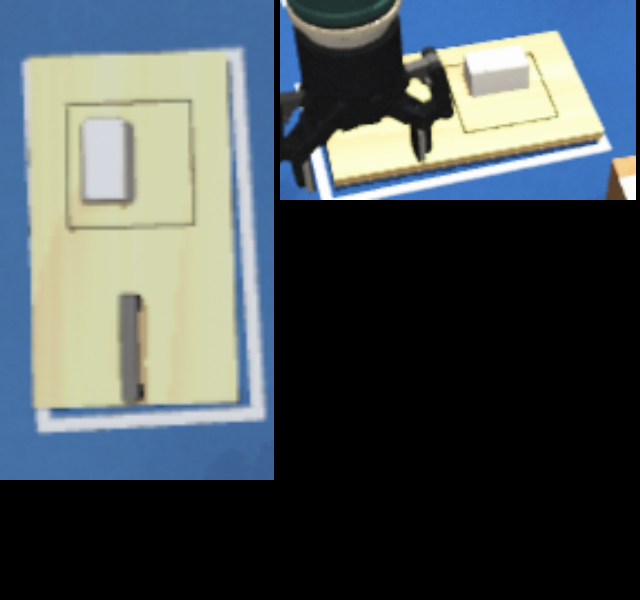

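```bash
cat >> lib.py <<'E'
def ingots(cam,im,boxes,z):
    H,S,V=cv2.split(cv2.cvtColor(im,cv2.COLOR_RGB2HSV));w=((S<35)&(V>100)).astype(np.uint8);out=[]
    for c in cnts(w,60):
        r=rect(cam,c,z)
        if boxes[0]<r[0]<boxes[1] and boxes[2]<r[1]<boxes[3] and r[2]<130:
            roi=np.zeros_like(w);cv2.drawContours(roi,[c],-1,1,-1);v=V[roi>0]
            t=cv2.threshold(v,0,255,cv2.THRESH_OTSU)[0]
            out+=[rect(cam,k,z) for k in cnts(((V>t)&(roi>0)).astype(np.uint8),60)]
    return out
E
python3 - <<'E'
from lib import *
for n in("top","side"):
    im=cv2.imread(f"pics/{n}2.png")[:,:,::-1].copy()
    print(n,ingots(n,im,(540,720,-80,120),.049))
E
```

```text
top [array([626.2,  36.5,  61.9,  29.3,   0.9])]
side [array([627. ,  34.1,  63.5,  34. ,   1.5])]
```

drive_tool([
  [0, 0, 0, 1.0, 0.6, 0.5, 1],
  [0.004, -0.001, 0.03, 0, 0, 0, 1],
  [0.003, -0.001, 0.03, 0, 0, 0, 1],
  [0, 0, 0.03, 0, 0, 0, 1],
  [0, 0, 0.01, 0, 0, 0, 1],
  [0, 0, 0, 0, 0, 0, 1],
  [0, 0, 0, 0, 0, 0, 1],
])

```text
time: 9.3
tool_pos: [0.4682, -0.173, 0.0417]
tool_rot: [0.656, 0.755, 0.0, 0.002]
contact_force: [-0.8, 0.5, 0.5]
grip_width: 0.0856
```

Run:
```python
from lib import *
go(.460,-.177,.006,7.5)
```

```text
t 9.3 q6 -0.63 tcp [ 468.2 -173.    41.7] w 85.6 tilt [ 0.004 -0.002] yaw 8.0 F [-0.8  0.5  0.5] 
 | turn [0.2 0.1 0.5] then shift mm [-2.9 -8.6 35.7]
```

drive_tool([
  [-0.003, -0.0085, 0, 0.2, 0.1, 0.5, 1],
  [0, 0, 0.01, 0, 0, 0, 1],
  [0, 0, 0, 0, 0, 0, 1],
  [0, 0, 0, 0, 0, 0, 1],
])

```text
time: 9.8
tool_pos: [0.4608, -0.1785, 0.033]
tool_rot: [0.66, 0.751, 0.0, 0.002]
contact_force: [-0.3, -0.1, 0.2]
grip_width: 0.0853
```

Run:
```python
from lib import *
go(.460,-.177,.006,7.5)
```

```text
t 9.8 q6 -0.64 tcp [ 460.8 -178.5   33. ] w 85.3 tilt [ 0.003 -0.002] yaw 7.4 F [-0.3 -0.1  0.2] 
 | turn [ 0.1  0.1 -0.1] then shift mm [ 1.6 -0.6 27. ]
```

drive_tool([
  [0.0015, -0.0006, 0.009, 0, 0, 0, 1],
  [0, 0, 0.009, 0, 0, 0, 1],
  [0, 0, 0.008, 0, 0, 0, 1],
  [0, 0, 0, 0, 0, 0, 1],
  [0, 0, 0, 0, 0, 0, 0],
  [0, 0, 0, 0, 0, 0, 0],
  [0, 0, 0, 0, 0, 0, 0],
  [0, 0, 0, 0, 0, 0, 0],
])

```text
time: 10.8
tool_pos: [0.4599, -0.1769, 0.0051]
tool_rot: [0.66, 0.751, 0.0, 0.002]
contact_force: [-0.2, 0.4, -2.6]
grip_width: 0.0632
```

Run:
```python
from lib import *
# neighbour: upright at measured (626.6,35.5) yaw 1.6 ; inverted 40.8 to its -y side
a=np.radians(1.6);p=np.array([626.4,35.8])+40.8*np.array([np.sin(a),-np.cos(a)]);print(p)
go(p[0]/1e3,p[1]/1e3,.12,1.6)
```

```text
[627.53920286  -4.98409269]
t 10.8 q6 -0.64 tcp [ 459.9 -176.9    5.1] w 63.2 tilt [ 0.002 -0.002] yaw 7.4 F [-0.2  0.4 -2.6] 
 | turn [0.1 0.1 5.8] then shift mm [ 167.1  172.4 -114.9]
```

drive_tool([
  [0, 0, -0.02, 0, 0, 0, 0],
  [0, 0, -0.03, 0, 0, 0, 0],
  [0, 0, -0.03, 0, 0, 0, 0],
  [0, 0, -0.03, 0, 0, 5.8, 0],
  [0.04, 0.042, 0, 0, 0, 0, 0],
  [0.04, 0.042, 0, 0, 0, 0, 0],
  [0.04, 0.042, 0, 0, 0, 0, 0],
  [0.03, 0.03, 0, 0, 0, 0, 0],
  [0.01, 0.01, 0, 0, 0, 0, 0],
  [0, 0, 0, 0, 0, 0, 0],
  [0, 0, 0, 0, 0, 0, 0],
])

```text
time: 12.18
tool_pos: [0.6234, -0.0093, 0.1169]
tool_rot: [0.699, 0.715, -0.001, 0.0]
contact_force: [0.1, -0.5, -2.5]
grip_width: 0.0627
```

Run:
```python
from lib import *
go(.6275,-.0050,.024,1.6)
im=read_camera("side");cv2.imwrite("pics/side3.png",im[:,:,::-1]);print(boardpose("side",im))
```

```text
t 12.18 q6 -0.15 tcp [623.4  -9.3 116.9] w 62.7 tilt [-0.001 -0.002] yaw 1.2 F [ 0.1 -0.5 -2.5] 
 | turn [-0.1  0.1 -0.4] then shift mm [ 4.1  4.3 92.9]
[576.7  11.3 279.4 169.3   2.1]
```

drive_tool([
  [0.004, 0.004, 0.01, 0, 0, -0.4, 0],
  [0, 0, 0.02, 0, 0, 0, 0],
  [0, 0, 0.01, 0, 0, 0, 0],
  [0, 0, 0, 0, 0, 0, 0],
  [0, 0, 0, 0, 0, 0, 0],
])

```text
time: 12.85
tool_pos: [0.6256, -0.008, 0.075]
tool_rot: [0.698, 0.716, -0.001, -0.0]
contact_force: [0.7, -0.1, -3.0]
grip_width: 0.063
```

Run:
```python
from lib import *
go(.6275,-.0050,.024,1.6)
```

```text
t 12.85 q6 -0.15 tcp [625.6  -8.   75. ] w 63.0 tilt [-0.002 -0.002] yaw 1.4 F [ 0.7 -0.1 -3. ] 
 | turn [-0.1  0.1 -0.2] then shift mm [ 2.9  2.  51. ]
```

drive_tool([
  [0.003, 0.002, 0.006, 0, 0, 0, 0],
  [0, 0, 0.015, 0, 0, 0, 0],
  [0, 0, 0.006, 0, 0, 0, 0],
  [0, 0, 0, 0, 0, 0, 0],
  [0, 0, 0, 0, 0, 0, 0],
])

```text
time: 13.48
tool_pos: [0.6282, -0.0047, 0.0468]
tool_rot: [0.698, 0.716, -0.001, 0.0]
contact_force: [0.4, 0.1, -2.4]
grip_width: 0.063
```

Run:
```python
from lib import *
go(.6275,-.0050,.024,1.6)
```

```text
t 13.47 q6 -0.14 tcp [628.2  -4.7  46.8] w 63.0 tilt [-0.001 -0.002] yaw 1.4 F [ 0.4  0.1 -2.4] 
 | turn [-0.1  0.1 -0.2] then shift mm [-0.3 -0.8 22.8]
```

drive_tool([
  [0, -0.0008, 0.008, 0, 0, 0, 0],
  [0, 0, 0.008, 0, 0, 0, 0],
  [0, 0, 0.004, 0, 0, 0, 0],
  [0, 0, 0.002, 0, 0, 0, 0],
  [0, 0, 0.001, 0, 0, 0, 0],
  [0, 0, 0, 0, 0, 0, 0],
])

```text
time: 14.22
tool_pos: [0.6277, -0.0049, 0.0225]
tool_rot: [0.698, 0.716, -0.001, 0.001]
contact_force: [-0.9, -0.2, -1.9]
grip_width: 0.063
```

drive_tool([
  [0, 0, 0, 0, 0, 0, 0.4],
  [0, 0, 0, 0, 0, 0, 1],
  [0, 0, 0, 0, 0, 0, 1],
  [0, 0, -0.02, 0, 0, 0, 1],
  [0, 0, -0.04, 0, 0, 0, 1],
  [0, 0, -0.04, 0, 0, -7.6, 1],
  [0, 0, -0.01, 0, 0, -7.6, 1],
  [-0.055, -0.024, 0, 0, 0, 0, 1],
  [-0.055, -0.024, 0, 0, 0, 0, 1],
  [-0.055, -0.024, 0, 0, 0, 0, 1],
  [-0.055, -0.024, 0, 0, 0, 0, 1],
  [-0.055, -0.024, 0, 0, 0, 0, 1],
])

```text
time: 15.72
tool_pos: [0.5984, -0.3067, 0.1415]
tool_rot: [0.59, 0.807, 0.001, 0.005]
contact_force: [1.2, 0.6, -0.1]
grip_width: 0.0854
```

Run:
```python
from lib import *
go(.5825,-.408,.04,16.6)
for n in("top","side"):
    im=read_camera(n);cv2.imwrite(f"pics/{n}4.png",im[:,:,::-1])
    print(n,boardpose(n,im),ingots(n,im,(540,720,-80,120),.049))
a=cv2.imread('pics/top4.png')[160:300,220:300];b=cv2.imread('pics/side4.png')[160:250,200:360]
c=np.zeros((480,640,3),np.uint8);c[:480,:274]=cv2.resize(a,(274,480));c[:200,280:636]=cv2.resize(b,(356,200));cv2.imwrite('pics/v4.png',c)
```

```text
t 15.72 q6 -0.89 tcp [ 598.4 -306.7  141.5] w 85.4 tilt [ 0.01  -0.003] yaw 17.7 F [ 1.2  0.6 -0.1] 
 | turn [0.5 0.4 1.1] then shift mm [-92.6 -44.2 101.5]
top [575.1  15.4 277.3 157.8   2.1] [array([626.2,  36.5,  61.9,  29.3,   0.9]), array([629. ,  -4.7,  61.8,  42.4,   0.8])]
side [599.3   2.  326.  172.7  -2.2] [array([581. , -18.8,  80.6,  12.5, -88.2])]
```

View pics/v4.png

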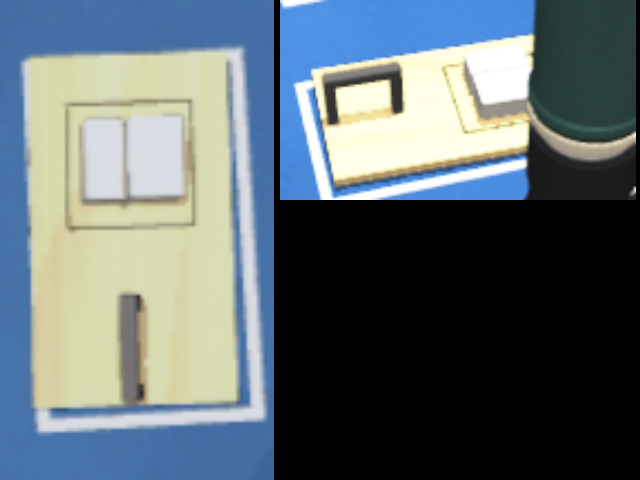

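drive_tool([
  [0, 0, 0, 0.5, 0.4, 1.1, 1],
  [-0.045, -0.022, 0, 0, 0, 0, 1],
  [-0.045, -0.022, 0.01, 0, 0, 0, 1],
  [0, 0, 0.03, 0, 0, 0, 1],
  [0, 0, 0.03, 0, 0, 0, 1],
  [0, 0, 0.02, 0, 0, 0, 1],
  [0, 0, 0, 0, 0, 0, 1],
  [0, 0, 0, 0, 0, 0, 1],
])

```text
time: 16.82
tool_pos: [0.5852, -0.4058, 0.0519]
tool_rot: [0.599, 0.801, -0.001, 0.001]
contact_force: [0.1, 0.0, 0.5]
grip_width: 0.0858
```

Run:
```python
from lib import *
go(.5825,-.408,.006,16.6)
```

```text
t 16.82 q6 -0.99 tcp [ 585.2 -405.8   51.9] w 85.8 tilt [ 0.001 -0.002] yaw 16.4 F [0.1 0.  0.5] 
 | turn [ 0.   0.1 -0.2] then shift mm [-1.3 -3.2 45.9]
```

drive_tool([
  [-0.0013, -0.0032, 0.01, 0, 0, 0, 1],
  [0, 0, 0.015, 0, 0, 0, 1],
  [0, 0, 0.012, 0, 0, 0, 1],
  [0, 0, 0.009, 0, 0, 0, 1],
  [0, 0, 0, 0, 0, 0, 1],
  [0, 0, 0, 0, 0, 0, 0],
  [0, 0, 0, 0, 0, 0, 0],
  [0, 0, 0, 0, 0, 0, 0],
  [0, 0, 0, 0, 0, 0, 0],
])

```text
time: 17.95
tool_pos: [0.5838, -0.409, 0.0053]
tool_rot: [0.599, 0.801, -0.001, 0.003]
contact_force: [0.6, 0.7, -2.0]
grip_width: 0.0628
```

Run:
```python
from lib import *
go(.647,.017,.15,91.8)
```

```text
t 17.95 q6 -0.99 tcp [ 583.8 -409.     5.3] w 62.8 tilt [ 0.004 -0.004] yaw 16.4 F [ 0.6  0.7 -2. ] 
 | turn [ -0.1   0.3 -75.4] then shift mm [ -76.6  423.8 -144.7]
```

drive_tool([
  [0, 0, -0.02, 0, 0, 0, 0],
  [0, 0, -0.03, 0, 0, 0, 0],
  [0, 0, -0.04, 0, 0, 0, 0],
  [0, 0, -0.04, 0, 0, 0, 0],
  [0, 0, -0.015, 0, 0.3, -9.4, 0],
  [0, 0, 0, 0, 0, -9.4, 0],
  [0, 0, 0, 0, 0, -9.4, 0],
  [0, 0, 0, 0, 0, -9.4, 0],
  [0, 0, 0, 0, 0, -9.4, 0],
  [0, 0, 0, 0, 0, -9.4, 0],
  [0, 0, 0, 0, 0, -9.4, 0],
  [0, 0, 0, 0, 0, -9.4, 0],
])

```text
time: 19.45
tool_pos: [0.5846, -0.4092, 0.1732]
tool_rot: [-0.036, 0.999, -0.004, 0.006]
contact_force: [0.6, 0.3, -2.8]
grip_width: 0.063
```

Run:
```python
from lib import *
go(.648,.017,.12,91.8)
```

```text
t 19.45 q6 -2.35 tcp [ 584.6 -409.2  173.2] w 63.0 tilt [ 0.012 -0.008] yaw 94.1 F [ 0.6  0.3 -2.8] 
 | turn [-0.5  0.7  2.3] then shift mm [-76.7 424.   53.2]
```

drive_tool([
  [0, 0, 0, -0.5, 0.7, 2.3, 0],
  [-0.009, 0.05, 0, 0, 0, 0, 0],
  [-0.009, 0.05, 0, 0, 0, 0, 0],
  [-0.009, 0.05, 0, 0, 0, 0, 0],
  [-0.009, 0.05, 0, 0, 0, 0, 0],
  [-0.009, 0.05, 0, 0, 0, 0, 0],
  [-0.009, 0.05, 0, 0, 0, 0, 0],
  [-0.009, 0.05, 0, 0, 0, 0, 0],
  [-0.009, 0.05, 0.01, 0, 0, 0, 0],
  [0, 0.02, 0.02, 0, 0, 0, 0],
  [0, 0, 0.01, 0, 0, 0, 0],
  [0, 0, 0, 0, 0, 0, 0],
])

```text
time: 20.95
tool_pos: [0.6618, 0.021, 0.1431]
tool_rot: [0.018, 1.0, -0.002, 0.004]
contact_force: [0.5, 0.0, -1.5]
grip_width: 0.0628
```

Run:
```python
from lib import *
go(.648,.017,.057,91.8)
im=read_camera("side");cv2.imwrite("pics/side5.png",im[:,:,::-1]);print(boardpose("side",im),ingots("side",im,(540,720,-80,120),.049))
```

```text
t 20.95 q6 -1.6 tcp [661.8  21.  143.1] w 62.8 tilt [ 0.009 -0.005] yaw 88.0 F [ 0.5  0.  -1.5] 
 | turn [-0.3  0.5 -3.8] then shift mm [13.9 -3.5 86.1]
[576.7  10.8 279.5 168.2   2.1] [array([627.9,   9.3,  74.1,  62.7, -88.5])]
```

drive_tool([
  [0, 0, 0, -0.3, 0.5, -3.8, 0],
  [0.007, -0.003, 0.01, 0, 0, 0, 0],
  [0.007, 0, 0.02, 0, 0, 0, 0],
  [0, 0, 0.015, 0, 0, 0, 0],
  [0, 0, 0, 0, 0, 0, 0],
  [0, 0, 0, 0, 0, 0, 0],
])

```text
time: 21.75
tool_pos: [0.649, 0.011, 0.0996]
tool_rot: [-0.009, 1.0, -0.001, 0.002]
contact_force: [0.1, 0.5, -1.3]
grip_width: 0.0629
```

Run:
```python
from lib import *
go(.648,.017,.057,91.8)
```

```text
t 21.75 q6 -1.68 tcp [649.   11.   99.6] w 62.9 tilt [ 0.005 -0.001] yaw 91.0 F [ 0.1  0.5 -1.3] 
 | turn [-0.1  0.3 -0.8] then shift mm [ 0.8  6.1 42.6]
```

drive_tool([
  [0.0008, 0.006, 0, -0.1, 0.3, -0.8, 0],
  [0, 0, 0.012, 0, 0, 0, 0],
  [0, 0, 0.012, 0, 0, 0, 0],
  [0, 0, 0, 0, 0, 0, 0],
  [0, 0, 0, 0, 0, 0, 0],
])

```text
time: 22.38
tool_pos: [0.6492, 0.0178, 0.0747]
tool_rot: [-0.016, 1.0, 0.0, 0.001]
contact_force: [0.2, 0.1, -1.5]
grip_width: 0.0628
```

Run:
```python
from lib import *
go(.648,.017,.0555,91.8)
```

```text
t 22.38 q6 -1.68 tcp [649.2  17.8  74.7] w 62.8 tilt [0.001 0.001] yaw 91.9 F [ 0.2  0.1 -1.5] 
 | turn [0.  0.1 0.1] then shift mm [ 1.2 -0.7 19.2]
```

drive_tool([
  [0.001, -0.0007, 0.007, 0, 0, 0, 0],
  [0, 0, 0.006, 0, 0, 0, 0],
  [0, 0, 0.004, 0, 0, 0, 0],
  [0, 0, 0.0025, 0, 0, 0, 0],
  [0, 0, 0, 0, 0, 0, 0],
])

```text
time: 23.0
tool_pos: [0.6484, 0.0168, 0.0541]
tool_rot: [-0.016, 1.0, 0.0, 0.001]
contact_force: [-1.4, 0.0, -1.2]
grip_width: 0.0626
```

Run:
```python
from lib import *
go(.648,.017,.0550,91.8)
```

```text
t 23.0 q6 -1.68 tcp [648.4  16.8  54.1] w 62.6 tilt [0.002 0.001] yaw 91.9 F [-1.4  0.  -1.2] 
 | turn [0.  0.1 0.1] then shift mm [ 0.4  0.2 -0.9]
```

drive_tool([
  [0, 0, 0, 0, 0, 0, 0.4],
  [0, 0, 0, 0, 0, 0, 1],
  [0, 0, 0, 0, 0, 0, 1],
  [0, 0, -0.02, 0, 0, 0, 1],
  [0, 0, -0.04, 0, 0, 0, 1],
  [0, 0, -0.03, 0, 0, 0, 1],
  [0.028, -0.05, 0, 0, 0, 0, 1],
  [0.028, -0.05, 0, 0, 0, 0, 1],
  [0.028, -0.05, 0, 0, 0, 0, 1],
  [0.028, -0.05, 0, 0, 0, 0, 1],
  [0.028, -0.05, 0, 0, 0, 0, 1],
  [0.028, -0.05, 0, 0, 0, 0, 1],
])

```text
time: 24.5
tool_pos: [0.4932, -0.295, 0.1513]
tool_rot: [-0.02, 1.0, -0.002, 0.008]
contact_force: [0.7, -0.2, -0.1]
grip_width: 0.0852
```

drive_tool([
  [0, 0, 0, 0, 0, 10, 1],
  [0, 0, 0, 0, 0, 10, 1],
  [0, 0, 0, 0, 0, 10, 1],
  [0, 0, 0, 0, 0, 10, 1],
  [0, 0, 0, 0, 0, 10, 1],
  [0, 0, 0, 0, 0, 10, 1],
  [0, 0, 0, 0, 0, 10, 1],
  [0, 0, 0, 0, 0, 10, 1],
  [0, 0, 0, 0, 0, 10, 1],
  [0, 0, 0, 0, 0, 10, 1],
  [0, 0, 0, 0, 0, 0, 1],
])

```text
time: 25.88
tool_pos: [0.4924, -0.3025, 0.156]
tool_rot: [0.773, 0.634, 0.005, 0.011]
contact_force: [0.2, -0.1, 0.7]
grip_width: 0.0857
```

Run:
```python
from lib import *
go(.4655,-.2998,.04,-10)
for n in("top","side"):
    im=read_camera(n);cv2.imwrite(f"pics/{n}6.png",im[:,:,::-1])
    print(n,boardpose(n,im),ingots(n,im,(540,740,-80,120),.081))
    print(ingots(n,im,(400,620,-450,-120),.032))
a=cv2.imread('pics/top6.png')[160:300,220:300];b=cv2.imread('pics/side6.png')[150:250,200:360]
c=np.zeros((480,640,3),np.uint8);c[:480,:274]=cv2.resize(a,(274,480));c[:222,280:636]=cv2.resize(b,(356,222));cv2.imwrite('pics/v6.png',c)
```

```text
t 25.88 q6 -0.48 tcp [ 492.4 -302.5  156. ] w 85.7 tilt [ 0.022 -0.011] yaw -11.3 F [ 0.2 -0.1  0.7] 
 | turn [ 1.4  0.4 -1.3] then shift mm [ -2.  -26.9 116. ]
top [581.8  14.2 278.1 158.3   2.1] [array([612.7,  32. ,  31.3,  25.7,   0.9]), array([ 6.298e+02, -7.600e+00,  5.980e+01,  3.860e+01,  5.000e-01]), array([656.8,  18.6,  59.5,  31.4, -89.4])]
[array([ 464.6, -300. ,   61.1,   39.4,   -9.7])]
side None []
[array([ 466.2, -300.1,   61. ,   42.9,  -10.8])]
```

View pics/v6.png

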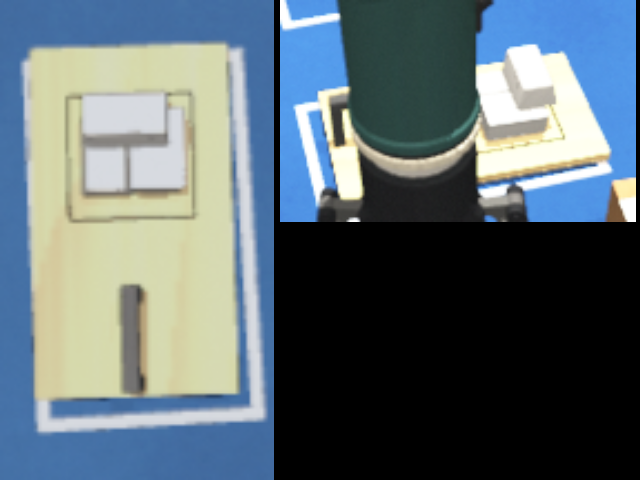

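drive_tool([
  [0, 0, 0, 1.4, 0.4, -1.3, 1],
  [-0.002, -0.027, 0.02, 0, 0, 0, 1],
  [0, 0, 0.04, 0, 0, 0, 1],
  [0, 0, 0.035, 0, 0, 0, 1],
  [0, 0, 0.01, 0, 0, 0, 1],
  [0, 0, 0, 0, 0, 0, 1],
  [0, 0, 0, 0, 0, 0, 1],
])

```text
time: 26.85
tool_pos: [0.4683, -0.3028, 0.0514]
tool_rot: [0.76, 0.65, -0.0, 0.001]
contact_force: [-0.0, 0.3, 0.4]
grip_width: 0.0855
```

Run:
```python
from lib import *
go(.4655,-.300,.006,-10)
```

```text
t 26.85 q6 -0.54 tcp [ 468.3 -302.8   51.4] w 85.5 tilt [ 0.001 -0.002] yaw -8.9 F [-0.   0.3  0.4] 
 | turn [0.1 0.1 1.1] then shift mm [ 2.2 -3.3 45.4]
```

drive_tool([
  [0.0022, -0.0033, 0, 0, 0, 1.1, 1],
  [0, 0, 0.012, 0, 0, 0, 1],
  [0, 0, 0.014, 0, 0, 0, 1],
  [0, 0, 0.012, 0, 0, 0, 1],
  [0, 0, 0.008, 0, 0, 0, 1],
  [0, 0, 0, 0, 0, 0, 1],
  [0, 0, 0, 0, 0, 0, 0],
  [0, 0, 0, 0, 0, 0, 0],
  [0, 0, 0, 0, 0, 0, 0],
  [0, 0, 0, 0, 0, 0, 0],
])

```text
time: 28.1
tool_pos: [0.4667, -0.3011, 0.0044]
tool_rot: [0.766, 0.642, 0.0, 0.003]
contact_force: [0.4, 1.2, -2.4]
grip_width: 0.0627
```

Run:
```python
from lib import *
go(.46,-.19,.17,-10)
```

```text
t 28.1 q6 -0.52 tcp [ 466.7 -301.1    4.4] w 62.7 tilt [ 0.004 -0.004] yaw -10.1 F [ 0.4  1.2 -2.4] 
 | turn [ 0.2  0.2 -0.1] then shift mm [ 108.2  -25.9 -165.6]
```

drive_tool([
  [0, 0, -0.02, 0.2, 0.2, 0, 0],
  [0, 0, -0.045, 0, 0, 0, 0],
  [0, 0, -0.05, 0, 0, 0, 0],
  [0.035, -0.008, -0.05, 0, 0, 0, 0],
  [0.035, -0.009, 0, 0, 0, 9.7, 0],
  [0.035, -0.003, 0, 0, 0, 9.7, 0],
  [0, 0, 0, 0, 0, 9.7, 0],
  [0, 0, 0, 0, 0, 9.7, 0],
  [0, 0, 0, 0, 0, 9.7, 0],
  [0, 0, 0, 0, 0, 9.7, 0],
  [0, 0, 0, 0, 0, 9.7, 0],
  [0, 0, 0, 0, 0, 9.7, 0],
])

```text
time: 29.6
tool_pos: [0.4697, -0.1904, 0.1748]
tool_rot: [1.0, -0.002, 0.0, -0.001]
contact_force: [0.5, 0.3, -2.1]
grip_width: 0.0627
```

Run:
```python
from lib import *
go(.611,.016,.12,-88)
for n in("top","side"):
    im=read_camera(n);cv2.imwrite(f"pics/{n}7.png",im[:,:,::-1])
    print(n,boardpose(n,im),ingots(n,im,(540,740,-80,120),.081))
a=cv2.imread('pics/top7.png')[160:300,220:300];b=cv2.imread('pics/side7.png')[150:250,200:360]
c=np.zeros((480,800,3),np.uint8);c[:480,:274]=cv2.resize(a,(274,480),interpolation=cv2.INTER_CUBIC);c[:325,280:800]=cv2.resize(b,(520,325),interpolation=cv2.INTER_CUBIC);cv2.imwrite('pics/v7.png',c)
```

```text
t 29.6 q6 1.05 tcp [ 469.7 -190.4  174.8] w 62.7 tilt [0.001 0.002] yaw -90.2 F [ 0.5  0.3 -2.1] 
 | turn [-0.1 -0.1 -2.2] then shift mm [ 148.4 -201.3   54.8]
top [581.6  14.2 277.6 158.3   2.1] [array([612.7,  32. ,  31.3,  25.7,   0.9]), array([ 6.298e+02, -7.600e+00,  5.980e+01,  3.860e+01,  5.000e-01]), array([656.8,  18.6,  59.5,  31.4, -89.4])]
side None [array([579.4, -52.6,  73.1,  10.3, -87.7])]
```

View pics/v7.png

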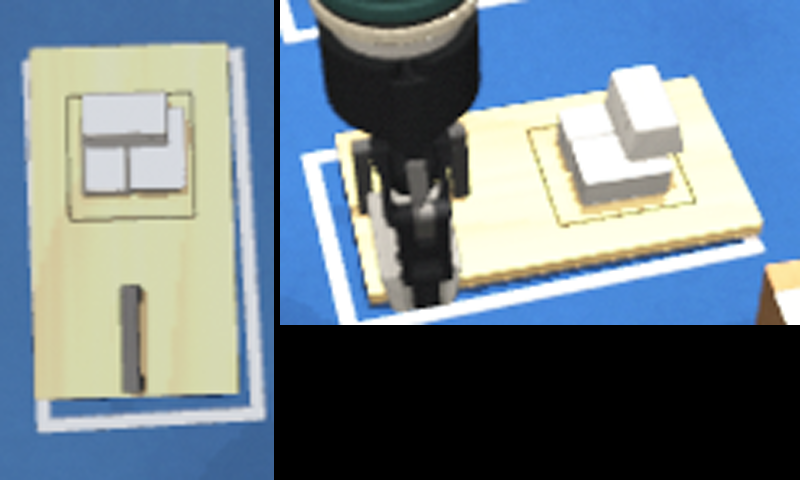

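Run:
```python
from lib import *
a=cv2.imread('pics/top4.png',0);b=cv2.imread('pics/top7.png',0)
for n,im in(('4',a),('7',b)):
    for c in(250,265): print(n,c,list(zip(range(184,220),im[184:220,c])) if 0 else im[184:220,c].tolist())
print([ (r,np.round(unproj('top',[250,r],z)[0]*1000,1).tolist()) for r,z in((187,.081),(200,.081),(216,.049),(218,.049))])
s=cv2.imread('pics/side7.png',0);m=(s[160:215,280:345]);print(np.unique(m[m>170]//8*8,return_counts=True))
for t in(200,215,225,235,240,245):
    mm=np.zeros_like(s);mm[160:215,280:345]=m>t
    print(t,[(rect('side',k,.081),cv2.contourArea(k)) for k in cnts(mm,50)])
```

```text
4 250 [215, 215, 215, 215, 212, 189, 154, 215, 215, 210, 192, 219, 219, 219, 219, 219, 219, 219, 219, 219, 220, 219, 219, 219, 219, 219, 220, 219, 219, 219, 219, 219, 219, 210, 114, 144]
4 265 [214, 214, 214, 214, 205, 137, 187, 214, 213, 215, 219, 220, 219, 219, 220, 220, 219, 219, 219, 219, 219, 219, 219, 220, 219, 220, 219, 219, 219, 219, 219, 219, 213, 159, 122, 168]
7 250 [212, 212, 207, 184, 217, 217, 217, 217, 217, 217, 217, 216, 217, 217, 211, 159, 133, 129, 137, 184, 216, 217, 217, 217, 217, 217, 217, 217, 217, 217, 215, 197, 110, 155, 206, 208]
7 265 [211, 209, 189, 196, 217, 217, 217, 216, 217, 217, 216, 217, 217, 217, 209, 131, 130, 130, 153, 216, 216, 217, 217, 216, 217, 217, 217, 217, 217, 216, 207, 98, 131, 165, 208, 212]
[(187, [670.0, 33.0]), (200, [636.0, 32.4]), (216, [598.1, 34.6]), (218, [592.8, 34.5])]
(array([168, 176, 184, 192, 200, 208, 216, 224, 232, 240, 248], dtype=uint8), array([  42,   70,   24,   38,   47,   61,   54,   51,   44,  121, 1378]))
200 [(array([644.9, -19.8, 141.8, 137.5,  78.7]), 1584.5)]
215 [(array([644.9, -19.8, 141.8, 137.5,  78.7]), 1493.0)]
225 [(array([635.3, -28.2, 152.2, 126.7, -88.4]), 1385.5)]
235 [(array([579.7, -42. ,  76.8,  15.1, -90. ]), 115.5), (array([621. , -31.3, 133.1,  60. , -67.4]), 450.0), (array([670.5, -26.9, 151.3,  59.8,  90. ]), 743.0)]
240 [(array([579.7, -42.2,  76.4,  15.1, -90. ]), 113.0), (array([621. , -31.3, 133.1,  60. , -67.4]), 439.5), (array([670.5, -27.1, 150.8,  59.8,  90. ]), 727.5)]
245 [(array([579.7, -42.8,  75.5,  14.8, -88.4]), 104.0), (array([619.9, -31.1, 131.9,  58. , -67.4]), 418.5), (array([670.3, -27.6, 151.8,  53.8, -87.9]), 705.5)]
```

drive_tool([
  [0, 0, 0, 0, 0, -1.7, 0],
  [0.034, -0.045, 0, 0, 0, 0, 0],
  [0.034, -0.045, 0, 0, 0, 0, 0],
  [0.034, -0.045, 0, 0, 0, 0, 0],
  [0.03, -0.045, 0.01, 0, 0, 0, 0],
  [0.015, -0.02, 0.02, 0, 0, 0, 0],
  [0, 0, 0.02, 0, 0, 0, 0],
  [0, 0, 0.005, 0, 0, 0, 0],
  [0, 0, 0, 0, 0, 0, 0],
  [0, 0, 0, 0, 0, 0, 0],
])

```text
time: 30.95
tool_pos: [0.6143, 0.0208, 0.1197]
tool_rot: [0.999, 0.033, 0.002, 0.0]
contact_force: [-0.1, 0.3, -2.2]
grip_width: 0.0629
```

Run:
```python
from lib import *
go(.6118,.016,.06,-88.5)
```

```text
t 30.95 q6 1.43 tcp [614.3  20.8 119.7] w 62.9 tilt [0.005 0.   ] yaw -86.3 F [-0.1  0.3 -2.2] 
 | turn [ 0.  -0.3  2.2] then shift mm [-2.6  4.7 59.7]
```

drive_tool([
  [-0.0025, 0.0045, 0, 0, -0.3, 2.2, 0],
  [0, 0, 0.012, 0, 0, 0, 0],
  [0, 0, 0.01, 0, 0, 0, 0],
  [0, 0, 0, 0, 0, 0, 0],
  [0, 0, 0, 0, 0, 0, 0],
])

```text
time: 31.58
tool_pos: [0.6123, 0.0146, 0.0974]
tool_rot: [1.0, 0.012, 0.001, 0.0]
contact_force: [0.3, 0.7, -1.1]
grip_width: 0.063
```

Run:
```python
from lib import *
go(.6118,.016,.055,-88.5)
im=read_camera("side");cv2.imwrite("pics/side8.png",im[:,:,::-1])
b=im[120:250,200:360,::-1];cv2.imwrite('pics/v8.png',cv2.resize(b,(640,520),interpolation=cv2.INTER_CUBIC))
```

```text
t 31.57 q6 1.46 tcp [612.3  14.6  97.4] w 63.0 tilt [ 0.001 -0.   ] yaw -88.7 F [ 0.3  0.7 -1.1] 
 | turn [ 0.  -0.1 -0.2] then shift mm [-0.5 -1.4 42.4]
```

View pics/v8.png

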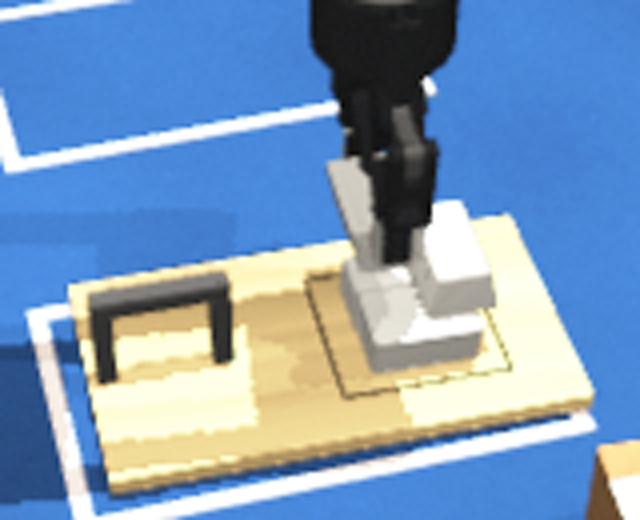

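drive_tool([
  [-0.0005, -0.0012, 0.01, 0, 0, 0, 0],
  [0, 0, 0.012, 0, 0, 0, 0],
  [0, 0, 0.009, 0, 0, 0, 0],
  [0, 0, 0, 0, 0, 0, 0],
  [0, 0, 0, 0, 0, 0, 0],
])

```text
time: 32.25
tool_pos: [0.6117, 0.0161, 0.0638]
tool_rot: [1.0, 0.012, 0.0, 0.0]
contact_force: [0.2, 0.4, -2.1]
grip_width: 0.0627
```

Run:
```python
from lib import *
go(.6118,.016,.054,-88.5)
```

```text
t 32.25 q6 1.46 tcp [611.7  16.1  63.8] w 62.7 tilt [ 0.001 -0.   ] yaw -88.7 F [ 0.2  0.4 -2.1] 
 | turn [ 0.  -0.  -0.2] then shift mm [0.1 0.1 9.8]
```

drive_tool([
  [0, 0, 0.004, 0, 0, 0, 0],
  [0, 0, 0.003, 0, 0, 0, 0],
  [0, 0, 0.002, 0, 0, 0, 0],
  [0, 0, 0.001, 0, 0, 0, 0],
  [0, 0, 0, 0, 0, 0, 0],
])

```text
time: 32.88
tool_pos: [0.6123, 0.016, 0.0539]
tool_rot: [1.0, 0.012, 0.001, 0.0]
contact_force: [-0.1, 0.3, -2.3]
grip_width: 0.063
```

Run:
```python
from lib import *
go(.6118,.016,.0534,-88.5)
```

```text
t 32.88 q6 1.46 tcp [612.3  16.   53.9] w 63.0 tilt [ 0.002 -0.   ] yaw -88.7 F [-0.1  0.3 -2.3] 
 | turn [ 0.  -0.1 -0.2] then shift mm [-0.5  0.   0.5]
```

drive_tool([
  [0, 0, 0.0005, 0, 0, 0, 0],
  [0, 0, 0, 0, 0, 0, 0.4],
  [0, 0, 0, 0, 0, 0, 1],
  [0, 0, 0, 0, 0, 0, 1],
  [0, 0, -0.02, 0, 0, 0, 1],
  [0, 0, -0.04, 0, 0, 0, 1],
  [0, 0, -0.04, 0, 0, 0, 1],
  [-0.03, 0.045, 0, 0, 0, 0, 1],
  [-0.03, 0.045, 0, 0, 0, 0, 1],
  [-0.03, 0.045, 0, 0, 0, 0, 1],
  [-0.03, 0.045, 0, 0, 0, 0, 1],
  [-0.03, 0.03, 0, 0, 0, 0, 1],
])

```text
time: 34.38
tool_pos: [0.4696, -0.2025, 0.1595]
tool_rot: [1.0, 0.015, 0.007, 0.002]
contact_force: [0.7, -0.2, 0.8]
grip_width: 0.085
```

Run:
```python
from lib import *
for n in("top","side"):
    im=read_camera(n);cv2.imwrite(f"pics/{n}9.png",im[:,:,::-1])
    print(n,boardpose(n,im),ingots(n,im,(540,740,-80,120),.081))
    w,y,V=masks(im)
    for c in cnts(w,60):
        r=rect(n,c,0.)
        if 290<r[2]<315:print(' mark',r)
a=cv2.imread('pics/top9.png')[160:300,220:300];b=cv2.imread('pics/side9.png')[150:250,200:360]
c=np.zeros((480,800,3),np.uint8);c[:480,:274]=cv2.resize(a,(274,480),interpolation=cv2.INTER_CUBIC);c[:325,280:800]=cv2.resize(b,(520,325),interpolation=cv2.INTER_CUBIC);cv2.imwrite('pics/v9.png',c)
g=cv2.cvtColor(im,cv2.COLOR_RGB2GRAY)
# handle bar from top image: dark pixels, at z=.080
t=cv2.imread('pics/top9.png',0);m=np.zeros_like(t);m[240:285,240:280]=(t[240:285,240:280]<115)
for k in cnts(m,20):print('handle',rect('top',k,.080),cv2.boundingRect(k))
go(.488,.011,.10,92.1)
```

```text
top [581.6  14.4 277.7 158.4   2.1] [array([610.3,  17.9,  59.2,  41.5, -89.4]), array([ 6.299e+02, -2.170e+01,  5.980e+01,  1.030e+01,  5.000e-01]), array([655.7,  18.6,  59.6,  28.8, -89.7])]
 mark [552.7 325.4 301.2 181.6   5.2]
 mark [573.2   8.6 311.1 182.2   3.6]
side None [array([564.7,  19.3,  49.6,  19.9, -11.2])]
 mark [693.1 651.3 292.  148.8  84.6]
handle [439.4   5.3  98.2  10.4 -87.9] (240, 275, 40, 6)
handle [486.9   8.5  77.8  12.7   0.9] (256, 243, 6, 32)
t 34.48 q6 1.0 tcp [ 467.5 -202.9  159.2] w 85.3 tilt [ 0.011 -0.004] yaw -88.5 F [1.2 0.6 0.1] 
 | turn [ 0.2 -0.6 -0.6] then shift mm [  28.3 -213.    59.2]
```

View pics/v9.png

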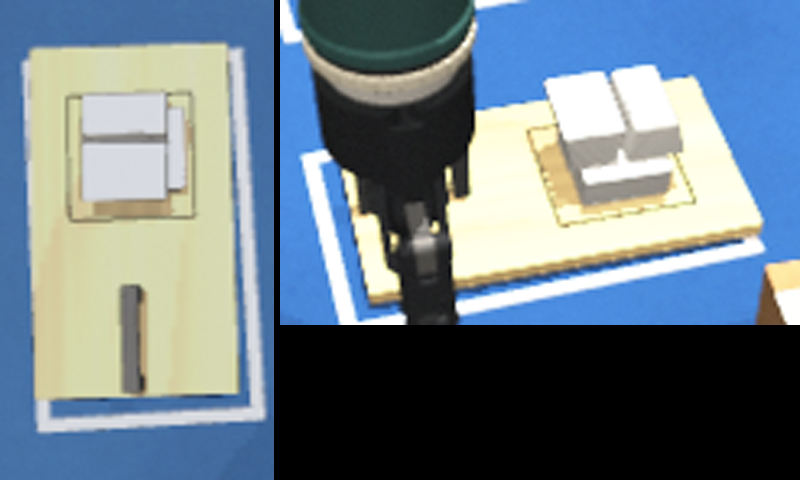

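Run:
```python
from lib import *
b=cv2.imread('pics/top9.png',0)
for c in(248,254,260,265): print(c,list(b[183:225,c].tolist()))
for r in(187,198,199,200,201,218,219): print(r,unproj('top',[256,r],.081)[0]*1000)
s=cv2.imread('pics/side9.png',0)
for r in(176,180,184): print(r,s[r,280:330].tolist(), unproj('side',[[280,r],[330,r]],.081).round(4).tolist())
```

```text
248 [212, 212, 211, 207, 180, 217, 217, 217, 217, 217, 217, 217, 217, 217, 217, 212, 168, 134, 156, 217, 217, 217, 217, 217, 217, 217, 217, 217, 217, 217, 217, 217, 217, 218, 214, 188, 147, 147, 147, 153, 169, 136]
254 [211, 212, 212, 207, 179, 217, 217, 217, 217, 217, 217, 217, 217, 217, 217, 210, 149, 130, 144, 217, 217, 217, 217, 217, 217, 217, 217, 217, 217, 217, 217, 217, 217, 217, 211, 156, 152, 152, 153, 148, 130, 187]
260 [211, 211, 208, 183, 190, 217, 217, 217, 217, 217, 217, 217, 217, 217, 214, 184, 135, 129, 147, 217, 217, 217, 217, 217, 217, 217, 217, 217, 217, 217, 217, 218, 217, 217, 209, 139, 156, 157, 155, 150, 130, 204]
265 [212, 211, 209, 190, 196, 217, 217, 217, 217, 217, 217, 217, 217, 217, 217, 209, 131, 126, 141, 217, 217, 217, 217, 217, 217, 217, 217, 217, 217, 217, 217, 217, 217, 217, 208, 131, 151, 151, 152, 145, 129, 208]
187 [670.04864363  17.45653297]
198 [641.27148936  17.02870578]
199 [638.66585874  16.98996812]
200 [636.06196628  16.9512563 ]
201 [633.45981022  16.91257029]
218 [589.48715471  16.25883304]
219 [586.91595939  16.22060732]
176 [131, 179, 2
[... 159 characters left out ...]
255, 255, 255, 251, 250, 250, 250, 251, 251, 251, 251, 251, 251, 251, 232, 142] [[0.5879, 0.0422], [0.701, 0.0199]]
180 [132, 157, 156, 252, 255, 255, 255, 255, 255, 255, 255, 255, 255, 255, 255, 255, 255, 255, 255, 255, 255, 255, 236, 176, 189, 240, 254, 255, 255, 255, 255, 255, 255, 255, 255, 255, 255, 255, 254, 249, 249, 250, 251, 251, 251, 251, 251, 251, 251, 250] [[0.5851, 0.0289], [0.6973, 0.0067]]
184 [251, 251, 251, 235, 201, 253, 255, 255, 255, 255, 255, 255, 255, 255, 255, 255, 255, 255, 255, 255, 255, 255, 255, 254, 235, 175, 197, 225, 254, 255, 255, 255, 255, 255, 255, 255, 255, 255, 255, 255, 254, 247, 249, 251, 251, 251, 251, 251, 251, 251] [[0.5824, 0.0157], [0.6935, -0.0063]]
```

drive_tool([
  [0, 0, 0, 0.2, -0.6, -0.6, 1],
  [0.005, -0.045, 0, 0, 0, 0, 1],
  [0.006, -0.045, 0, 0, 0, 0, 1],
  [0.006, -0.045, 0, 0, 0, 0, 1],
  [0.006, -0.045, 0, 0, 0, 0, 1],
  [0.005, -0.03, 0.01, 0, 0, 0, 1],
  [0, 0, 0.02, 0, 0, 0, 1],
  [0, 0, 0.01, 0, 0, 0, 1],
  [0, 0, 0, 0, 0, 0, 1],
  [0, 0, 0, 0, 0, 0, 1],
])

```text
time: 35.72
tool_pos: [0.4967, 0.021, 0.1206]
tool_rot: [1.0, 0.025, 0.004, 0.001]
contact_force: [0.1, 0.1, -0.0]
grip_width: 0.0854
```

Run:
```python
from lib import *
go(.4873,.0105,.09,92.1)
im=read_camera("side");cv2.imwrite("pics/side10.png",im[:,:,::-1]);print(boardpose("side",im))
```

```text
t 35.73 q6 1.43 tcp [496.7  21.  120.6] w 85.4 tilt [ 0.008 -0.001] yaw -87.2 F [ 0.1  0.1 -0. ] 
 | turn [ 0.1 -0.4  0.7] then shift mm [-9.8 10.2 30.6]
[582.9  10.  277.9 167.8   2.1]
```

drive_tool([
  [-0.0095, 0.0102, 0, 0.1, -0.4, 0.7, 1],
  [0, 0, 0.01, 0, 0, 0, 1],
  [0, 0, 0.01, 0, 0, 0, 1],
  [0, 0, 0, 0, 0, 0, 1],
  [0, 0, 0, 0, 0, 0, 1],
])

```text
time: 36.4
tool_pos: [0.4873, 0.0083, 0.0998]
tool_rot: [1.0, 0.017, 0.001, -0.0]
contact_force: [-1.0, 0.2, 0.0]
grip_width: 0.0853
```

Run:
```python
from lib import *
go(.4873,.0105,.055,92.1)
im=read_camera("side");cv2.imwrite("pics/side11.png",im[:,:,::-1])
b=im[130:250,190:310,::-1];cv2.imwrite('pics/v11.png',cv2.resize(b,(480,480),interpolation=cv2.INTER_CUBIC))
```

```text
t 36.4 q6 1.41 tcp [487.3   8.3  99.8] w 85.3 tilt [0.001 0.   ] yaw -88.1 F [-1.   0.2  0. ] 
 | turn [-0.  -0.1 -0.2] then shift mm [ 0.  -2.2 44.8]
```

View pics/v11.png

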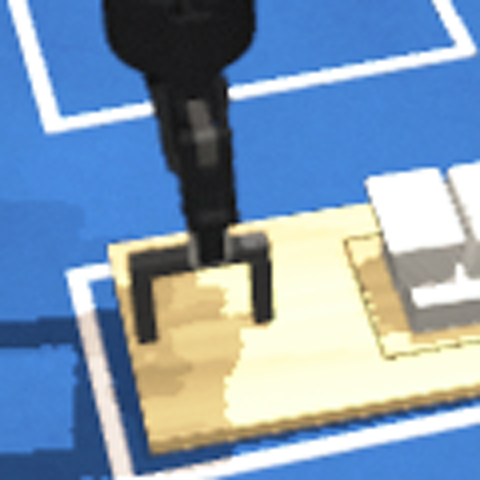

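drive_tool([
  [0, -0.0018, 0.01, 0, 0, 0, 1],
  [0, 0, 0.015, 0, 0, 0, 1],
  [0, 0, 0.012, 0, 0, 0, 1],
  [0, 0, 0.006, 0, 0, 0, 1],
  [0, 0, 0, 0, 0, 0, 0.8],
  [0, 0, 0, 0, 0, 0, 0.6],
  [0, 0, 0, 0, 0, 0, 0.45],
  [0, 0, 0, 0, 0, 0, 0.35],
  [0, 0, 0, 0, 0, 0, 0.25],
  [0, 0, 0, 0, 0, 0, 0.15],
  [0, 0, 0, 0, 0, 0, 0],
  [0, 0, 0, 0, 0, 0, 0],
], force=60)

```text
time: 37.95
tool_pos: [0.4888, 0.0106, 0.0558]
tool_rot: [1.0, 0.017, 0.002, 0.0]
contact_force: [-0.1, -0.3, -0.3]
grip_width: 0.0127
```

```bash
cat > plan.py <<'E'
from lib import *
# desired board pose -> desired TCP (rigid grasp): given current board estimate and issue mark
s=get_state();M=Rot.from_quat(s['tool_rot']).as_matrix();cur=np.degrees(np.arctan2(M[1,1],M[0,1]))
import sys
bx,by,byaw=map(float,sys.argv[1:4]);z=float(sys.argv[4])
d=np.radians(5.25-byaw);r=s['tool_pos'][:2]*1000-[bx,by]
t=np.array([553.8,325.8])+np.array([[np.cos(d),-np.sin(d)],[np.sin(d),np.cos(d)]])@r
print('tcp goal',t.round(1));go(t[0]/1e3,t[1]/1e3,z,cur+5.25-byaw,s)
E
python3 plan.py 582.3 14.5 2.1 .055
```

```text
tcp goal [460.6 316.7]
t 37.95 q6 1.42 tcp [488.8  10.6  55.8] w 12.7 tilt [ 0.004 -0.   ] yaw -88.0 F [-0.1 -0.3 -0.3] 
 | turn [ 0.  -0.3 -3.1] then shift mm [  -0.7 -307.5    0.8]
```

drive_tool([
  [0, -0.003, 0, 0, 0, 0, 0],
  [0, -0.006, 0, 0, 0, 0, 0],
  [0, -0.009, 0, 0, 0, 0, 0],
  [0, -0.01, 0, 0, 0, 0, 0],
  [0, -0.01, 0, 0, 0, 0, 0],
  [0, -0.01, 0, 0, 0, 0, 0],
  [0, -0.01, 0, 0, 0, 0, 0],
  [0, -0.006, 0, 0, 0, 0, 0],
  [0, -0.003, 0, 0, 0, 0, 0],
  [0, 0, 0, 0, 0, 0, 0],
])

```text
time: 39.2
tool_pos: [0.4889, 0.0725, 0.0557]
tool_rot: [1.0, 0.012, 0.004, 0.005]
contact_force: [0.2, 0.5, 0.3]
grip_width: 0.0128
```

Run:
```python
from lib import *
go(.4606,.3167,.055,-84.9)
im=read_camera("side");cv2.imwrite("pics/side12.png",im[:,:,::-1]);print(boardpose("side",im))
im=read_camera("top");cv2.imwrite("pics/top12.png",im[:,:,::-1]);print(boardpose("top",im))
```

```text
t 39.2 q6 1.57 tcp [488.9  72.5  55.7] w 12.8 tilt [ 0.007 -0.009] yaw -88.6 F [0.2 0.5 0.3] 
 | turn [ 0.6 -0.4 -3.7] then shift mm [  -6.5 -245.8    0.7]
[5.823e+02 6.920e+01 2.771e+02 1.678e+02 5.000e-01]
[581.7  75.  279.  157.3   0.7]
```

drive_tool([
  [0, -0.004, 0, 0.3, -0.2, -0.5, 0],
  [0, -0.008, 0, 0.3, -0.2, -0.5, 0],
  [0, -0.011, 0, 0.1, 0, -0.4, 0],
  [0, -0.011, 0, 0.1, 0, -0.4, 0],
  [0, -0.011, 0, 0.1, 0, -0.4, 0],
  [0, -0.011, 0, 0.1, 0, -0.4, 0],
  [0, -0.011, 0, 0.1, 0, -0.4, 0],
  [0, -0.011, 0, 0.1, 0, -0.3, 0],
  [0, -0.011, 0, 0.1, 0, -0.3, 0],
  [0, -0.011, 0, 0.1, 0, -0.3, 0],
  [0, -0.007, 0, 0, 0, 0, 0],
  [0, -0.003, 0, 0, 0, 0, 0],
])

```text
time: 40.8
tool_pos: [0.4836, 0.1738, 0.0558]
tool_rot: [0.999, 0.047, 0.0, 0.0]
contact_force: [0.9, -7.1, 2.1]
grip_width: 0.013
```

Run:
```python
from lib import *
im=read_camera("side");cv2.imwrite("pics/side13.png",im[:,:,::-1]);print(boardpose("side",im))
im=read_camera("top");cv2.imwrite("pics/top13.png",im[:,:,::-1]);print(boardpose("top",im))
go(.4606,.3167,.055,-84.9)
```

```text
[577.6 176.5 278.  170.1   4.6]
[576.1 181.8 278.8 159.4   4.8]
t 40.9 q6 1.69 tcp [483.5 174.1  55.7] w 12.7 tilt [ 0. -0.] yaw -84.6 F [ 1.1 -3.4  2. ] 
 | turn [ 0.  -0.   0.3] then shift mm [ -10.1 -144.1    0.7]
```

drive_tool([
  [0, -0.004, 0, 0, 0, 0, 0],
  [-0.001, -0.008, 0, 0, 0, 0, 0],
  [-0.001, -0.011, 0, 0, 0, -0.1, 0],
  [-0.001, -0.011, 0, 0, 0, -0.1, 0],
  [-0.001, -0.011, 0, 0, 0, -0.1, 0],
  [-0.001, -0.011, 0, 0, 0, -0.1, 0],
  [-0.001, -0.011, 0, 0, 0, -0.1, 0],
  [-0.001, -0.011, 0, 0, 0, -0.1, 0],
  [-0.001, -0.011, 0, 0, 0, 0, 0],
  [-0.001, -0.01, 0, 0, 0, 0, 0],
  [0, -0.007, 0, 0, 0, 0, 0],
  [0, -0.003, 0, 0, 0, 0, 0],
])

```text
time: 42.4
tool_pos: [0.4656, 0.2725, 0.0558]
tool_rot: [0.999, 0.052, 0.0, 0.009]
contact_force: [1.3, -8.4, 2.6]
grip_width: 0.0128
```

Run:
```python
from lib import *
im=read_camera("side");cv2.imwrite("pics/side14.png",im[:,:,::-1]);print(boardpose("side",im))
im=read_camera("top");cv2.imwrite("pics/top14.png",im[:,:,::-1]);print(boardpose("top",im))
go(.4606,.3167,.055,-84.9)
```

```text
[558.6 275.2 276.5 171.    4.9]
[558.2 281.1 278.  161.2   4.8]
t 42.5 q6 1.89 tcp [465.6 272.7  55.8] w 12.5 tilt [ 0.002 -0.017] yaw -84.1 F [ 1.4 -5.   2.8] 
 | turn [ 1.  -0.   0.8] then shift mm [ -1.1 -44.3   0.8]
```

drive_tool([
  [0, -0.003, 0, 0.2, 0, 0, 0],
  [0, -0.006, 0, 0.2, 0, -0.1, 0],
  [0, -0.008, 0, 0.2, 0, -0.1, 0],
  [0, -0.008, 0, 0.2, 0, -0.1, 0],
  [0, -0.008, 0, 0.1, 0, -0.1, 0],
  [0, -0.006, 0, 0.1, 0, 0, 0],
  [0, -0.004, 0, 0, 0, 0, 0],
  [0, -0.002, 0, 0, 0, 0, 0],
  [0, 0, 0, 0, 0, 0, 0],
  [0, 0, 0, 0, 0, 0, 0],
])

```text
time: 43.75
tool_pos: [0.4603, 0.3079, 0.0558]
tool_rot: [0.999, 0.053, -0.002, 0.007]
contact_force: [-0.1, -2.3, 1.4]
grip_width: 0.0132
```

Run:
```python
from lib import *
im=read_camera("side");cv2.imwrite("pics/side15.png",im[:,:,::-1]);print(boardpose("side",im))
im=read_camera("top");cv2.imwrite("pics/top15.png",im[:,:,::-1]);print(boardpose("top",im))
go(.4606,.3167,.055,-84.9)
```

```text
[553.5 311.3 276.  170.8   5.2]
[553.2 316.5 277.8 160.7   5.1]
t 43.85 q6 1.94 tcp [460.3 308.   55.8] w 13.0 tilt [-0.004 -0.013] yaw -83.9 F [ 0.4 -3.   1.5] 
 | turn [0.7 0.3 1. ] then shift mm [ 1.1 -8.7  0.8]
```

drive_tool([
  [0, -0.003, 0, 0.2, 0, 0, 0],
  [0.001, -0.004, 0, 0.2, 0, 0, 0],
  [0, -0.003, 0, 0.2, 0, 0, 0],
  [0, -0.001, 0, 0, 0, 0, 0],
  [0, 0, 0, 0, 0, 0, 0],
  [0, 0, 0, 0, 0, 0, 0],
])

```text
time: 44.6
tool_pos: [0.4595, 0.3143, 0.0557]
tool_rot: [0.999, 0.054, -0.004, 0.005]
contact_force: [1.4, -3.5, 1.3]
grip_width: 0.0133
```

Run:
```python
from lib import *
im=read_camera("side");cv2.imwrite("pics/side16.png",im[:,:,::-1]);print(boardpose("side",im))
im=read_camera("top");cv2.imwrite("pics/top16.png",im[:,:,::-1]);print(boardpose("top",im))
go(.4606,.3167,.055,-84.9)
a=cv2.imread('pics/top16.png')[160:300,100:190];b=cv2.imread('pics/side16.png')[80:180,180:320]
c=np.zeros((480,800,3),np.uint8);c[:480,:308]=cv2.resize(a,(308,480),interpolation=cv2.INTER_CUBIC);c[:340,320:796]=cv2.resize(b,(476,340),interpolation=cv2.INTER_CUBIC);cv2.imwrite('pics/v16.png',c)
```

```text
[553.2 317.5 276.7 171.9   5. ]
[552.4 322.6 278.1 160.6   5.1]
t 44.7 q6 1.95 tcp [459.5 314.3  55.8] w 13.1 tilt [-0.007 -0.011] yaw -83.8 F [ 0.7 -3.7  1.7] 
 | turn [0.6 0.4 1.1] then shift mm [ 1.3 -2.3  0.8]
```

View pics/v16.png

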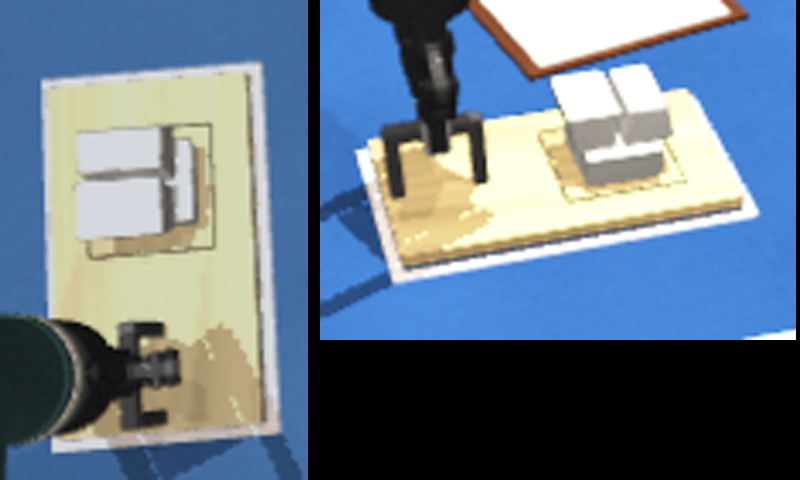

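drive_tool([
  [0, 0, 0, 0, 0, 0, 0.15],
  [0, 0, 0, 0, 0, 0, 0.3],
  [0, 0, 0, 0, 0, 0, 0.6],
  [0, 0, 0, 0, 0, 0, 0.9],
  [0, 0, 0, 0, 0, 0, 1],
  [0, 0, -0.01, 0, 0, 0, 1],
  [0, 0, -0.03, 0, 0, 0, 1],
  [0, 0, -0.04, 0, 0, 0, 1],
  [0, 0, -0.04, 0, 0, 0, 1],
  [0, -0.05, -0.02, 0, 0, 0, 1],
  [0, -0.06, 0, 0, 0, 0, 1],
  [0, -0.06, 0, 0, 0, 0, 1],
])

```text
time: 46.2
tool_pos: [0.4422, 0.4865, 0.2038]
tool_rot: [0.999, 0.053, -0.003, 0.004]
contact_force: [1.8, -0.1, -0.6]
grip_width: 0.0855
```

drive_tool([
  [-0.03, -0.05, 0, 0, 0, 0, 1],
  [-0.03, -0.05, 0, 0, 0, 0, 1],
  [-0.03, -0.05, 0, 0, 0, 0, 1],
  [0, 0, 0, 0, 0, 0, 1],
])

```text
time: 46.7
tool_pos: [0.3329, 0.6354, 0.2064]
tool_rot: [0.999, 0.054, -0.001, 0.002]
contact_force: [0.2, -1.1, 0.8]
grip_width: 0.0855
```

Run:
```python
from lib import *
for n in("side","top"):
    im=read_camera(n);cv2.imwrite(f"pics/{n}17.png",im[:,:,::-1]);print(n,boardpose(n,im),ingots(n,im,(500,700,230,430),.081))
    for c in cnts(masks(im)[0],60):
        r=rect(n,c,0.)
        if 290<r[2]<315 and r[1]>200:print(' mark',r)
a=cv2.imread('pics/top17.png')[140:300,90:420];b=cv2.imread('pics/side17.png')[80:180,180:320]
c=np.zeros((580,680,3),np.uint8);c[:320,:660]=cv2.resize(a,(660,320));c[330:580,:350]=cv2.resize(b,(350,250),interpolation=cv2.INTER_CUBIC);cv2.imwrite('pics/v17.png',c)
t=cv2.imread('pics/top17.png',0)
for col in(125,130,135,142): print(col,t[172:215,col].tolist())
print(unproj('top',[[130,190],[130,200]],.081))
```

```text
side [536.4 334.8 247.6 134.1   5.2] []
 mark [552.5 357.6 302.8 245.8   5.1]
top [552.5 322.7 277.8 160.8   5.1] []
 mark [552.7 325.4 301.2 181.6   5.2]
125 [97, 96, 98, 97, 97, 97, 96, 97, 97, 114, 173, 207, 189, 200, 201, 201, 201, 201, 201, 201, 201, 201, 202, 201, 201, 198, 173, 210, 210, 211, 210, 210, 211, 211, 210, 210, 210, 207, 175, 127, 149, 211, 210]
130 [96, 97, 97, 97, 98, 97, 96, 97, 96, 134, 205, 209, 202, 204, 204, 204, 204, 204, 204, 204, 204, 204, 205, 204, 204, 201, 187, 210, 210, 211, 210, 210, 211, 210, 211, 210, 208, 190, 135, 121, 139, 211, 210]
135 [96, 97, 98, 97, 97, 95, 96, 96, 104, 155, 211, 211, 207, 206, 206, 206, 206, 206, 207, 206, 206, 206, 206, 207, 202, 177, 211, 211, 210, 210, 211, 210, 211, 211, 211, 211, 207, 181, 124, 132, 169, 211, 210]
142 [98, 96, 97, 98, 98, 97, 95, 96, 134, 207, 210, 204, 206, 205, 205, 205, 205, 206, 206, 205, 204, 202, 203, 203, 199, 178, 210, 211, 210, 211, 212, 211, 211, 211, 211, 211, 204, 137, 126, 141, 211, 211, 211]
[[0.66043041 0.34321927]
 [0.63428631 0.34174221]]
```

View pics/v17.png

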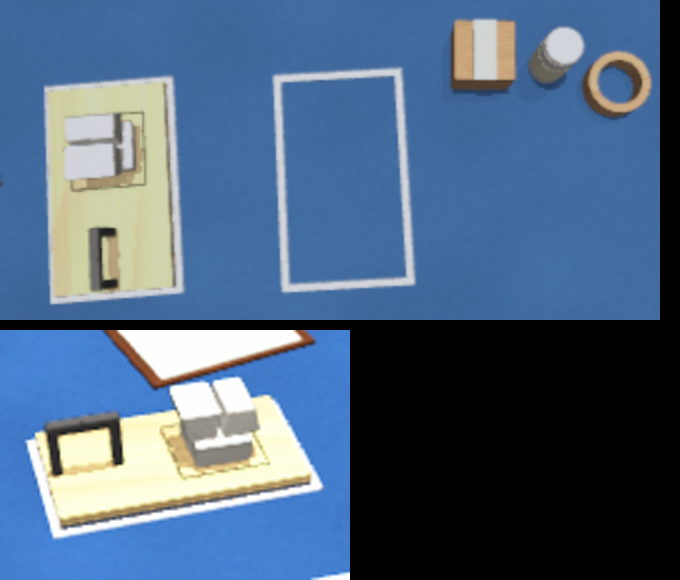

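Run:
```python
from lib import *
for f,n,box,b in(("top9","top",(235,285,180,225),0),("top17","top",(118,152,190,235),0),("side9","side",(275,340,165,200),0),("side17","side",(240,300,95,140),0)):
    im=cv2.imread(f"pics/{f}.png");hsv=cv2.cvtColor(im,cv2.COLOR_BGR2HSV);x0,x1,y0,y1=box
    for t in((195,205) if n=="top" else (235,245)):
        m=np.zeros(im.shape[:2],np.uint8);m[y0:y1,x0:x1]=((hsv[...,1]<40)&(hsv[...,2]>t))[y0:y1,x0:x1]
        print(f,t,[rect(n,k,.081).tolist() for k in cnts(m,60)])
```

```text
top9 195 [[610.3, 17.9, 59.2, 41.4, -89.4], [629.9, -21.7, 59.8, 10.3, 0.6], [655.5, 18.6, 59.5, 28.8, -89.4]]
top9 205 [[610.3, 17.9, 59.2, 41.4, -89.4], [628.6, -21.7, 57.2, 10.3, 0.6], [655.5, 18.6, 59.4, 28.8, -89.4]]
top17 195 [[581.5, 328.7, 61.6, 42.0, -85.8], [626.0, 332.2, 59.6, 28.6, -86.1]]
top17 205 [[581.8, 328.8, 61.5, 41.4, -85.6], [625.7, 332.1, 59.5, 27.9, -85.8]]
side9 235 [[613.4, 17.0, 63.4, 44.0, -88.2], [669.5, -4.2, 106.4, 55.8, -87.9]]
side9 245 [[612.9, 17.5, 62.8, 42.2, -88.8], [669.6, -4.4, 106.8, 54.5, -87.2]]
side17 235 [[534.9, 231.2, 57.0, 25.1, 81.9], [649.5, 224.2, 156.6, 81.5, 51.8], [583.0, 328.7, 62.3, 42.4, -84.6], [627.3, 330.1, 64.0, 31.3, -83.7]]
side17 245 [[534.9, 231.2, 57.0, 25.1, 81.9], [649.1, 223.7, 155.4, 81.5, 51.8], [583.3, 328.7, 61.4, 41.4, -86.4], [628.4, 330.6, 61.8, 30.0, -84.9]]
```

```bash
python3 -c "
from workcell import *
print(job_done(), get_state()['time'])"
```

```text
the job is handed in; nothing more can be done
the job is handed in; nothing more can be done
```

The four ingots are stacked in two nested courses on the square, the second crosswise, and the loaded board now lies inside the issue outline. I handed the job in at about 47 s of the 210 s allowed; no verdict was reported.

**Board:** the top camera puts it at (552.5, 322.7) mm and 5.1°. The outline measures (552.7, 325.4) mm and 5.2°, so the board is about 3 mm and 0.1° off. The last side-camera board reading disagreed with this. It was wrong because the mask caught only part of the board, so I set it aside.

**Stack:** it stood upright and intact in the last pictures, with the carton, tape roll and can looking untouched. Only four ingots were present, so there is no third course.

**Spacing within the courses:**
- **Course 1:** the centres are about 41 mm apart.
- **Course 2:** the readings disagree. Arm positions gave about 41 mm and an edge profile about 43 mm. The final camera rectangles gave 44 to 45 mm. All are under the 46 mm limit, but looser than the 38 to 41 mm intended. I left it alone, since pushing it risked more than it gained.

**On the way:** the board was found shifted about 6 mm forward after the third ingot was placed. I measured again and corrected for it before placing the fourth.

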